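# Find the perished rubber buffer with the hardness gauge

### The arm

A 6-joint arm with a two-finger parallel gripper is mounted at the origin on a cart in front of the work surface, level with it; the furniture and walls round the work are solid. World frame = base frame: x ahead of the robot, y to its left, z up, the work surface at z = 0. Lengths are in m, angles in rad, forces in N, time in s.
With the tool pointing down it reaches from about 0.2 to 0.875 m from the base axis. Payload 3.4 kg.
Tool frame: the origin (TCP) lies on the front face of the gripper's body, between the roots of the fingers; the fingertips stand 97 mm ahead of it and the grasp point (between the pads) lies tcp_to_grasp ahead of it (tcp_to_grasp is the distance from the TCP to the grasp point, in m); x points along the fingers, y is the direction in which the jaws open and shut, and the axes are right-handed (so a half turn about x gives the same grasp; the last joint's range is limited). The gripper opens to 94 mm and grips with 3 to 60 N. Pads are 16 mm wide; open, the fingers measure 119 mm over their backs; the gripper's body (75 mm by 177 mm) begins 78 mm behind the grasp point.
Start: joints at [-1.366, 0.276, 1.505, -0, 1.361, -0.121], TCP at [0.184, -0.545, 0.303] pointing down, gripper open.
Joint ranges: [-2.89, 2.89], [-0.75, 2.08], [0.22, 2.7], [-1.18, 4.32], [0.11, 2.71], [-2.7, 2.7]. Speed limits (rad/s): [2.57, 2.57, 3.14, 3.14, 3.14, 3.14].

### API

Orientations are given as a unit quaternion [w, x, y, z].
In Python, from rig import get_state, get_image, camera_params, finish_job, tcp_to_grasp gives the robot as it stands.
- The arm moves only by the tool apply_moves, never from a script. Its argument "moves" is a list of rows, each a list of 7 numbers: the shift along the tool's x, y, z in units of 80 cm (1.0 is 80 cm), then the turn, a rotation vector about the tool's x, y, z in units of 2 pi rad (1.0 is 2 pi rad), then the gripper command: -1 is shut, 1 is fully open, values between are in proportion. In form: [[tx, ty, tz, ax, ay, az, fingers], ...]. A call has 1 to 20 rows; each row shifts and turns the commanded pose from where the row before left it, along the tool's axes as they then stand; what a row does not reach is not made up. A row lasts 1/8 s, in which the tool goes at most 62.5 mm and 10.7 degrees, less where a joint would pass 70% of its speed; a pose out of reach is approached as far as the arm can. A call with a number of a shift or a turn outside -1 to 1 is refused whole. A call with a gripper value outside its range is refused whole. The fingers move at their own pace and stop on an object; "force" is the grip in N (left out, the last holds). Time passes only in rows, so rows that do not move let the fingers close. It gives the time, the measured TCP pose, the force and the opening at its end, in the units of the state.
- get_state(): the state, without advancing time (a new reading comes with each control period).
- get_image(name): name is "side" or "top" or "wrist"; returns the picture (400x640x3 uint8, red, green, blue); there is no depth.
- camera_params(name): a dict with "fx", "fy", "cx", "cy" (pixels), "D" ([k1, k2, p1, p2, k3] as OpenCV has them; the pictures are not rectified), "R" (3x3) and "t" (3): a world point X has camera coordinates R X + t. Camera axes: x right, y down, z forward; pixel columns grow to the right and rows downward; lengths in m; the calibration is good to about 2 mm. A picture is of the moment at which its call begins: read the wrist's pose just before it. camera_params takes no time and is no camera call; for the wrist camera it gives the pose at the moment of the call.
- finish_job(): hands the job in, once; it reports no verdict.
The state is a dict: "clock": time; "joints": joint angles; "qd": joint speeds; "joint_efforts": joint torques, N m; "tcp_pos": TCP position; "orientation": TCP orientation; "wrist_force": force on the tool from outside, world axes, zero at the start; "torque": the same for the moment, N m; "finger_gap": finger opening in m.
Only numpy, scipy, OpenCV 4.12 (cv2) and the standard library are available. Lean on these libraries where they do the work, as an engineer would, in place of code of your own. Each camera call takes 0.05 s, during which the arm holds its last target.

### The job

One of the three rubber machine buffers in the white nest plate has perished: it reads about 30 on the hardness gauge instead of about 70, and keeps the dent. Hold the gauge upright by its top grip and press it on the middle of the buffers' tops, with the foot held firmly flush for a moment at about 10 N (never over 15 N), until you have tested the perished one itself. Then put the gauge back upright in its block, collar down, and stand the perished buffer upright on the floor of the grey tray; leave the sound buffers in their nests and the other things alone.

Things in the scene. Friction and masses are not known exactly. Their poses are not given: they have to be found in the camera images.
- gauge: hand-held rubber hardness gauge. Origin: centre of the flat foot at its lower end; z runs up. Steel barrel 30 mm across, z 0 to 30 mm (its end is the foot); collar 42 mm across, z 30 to 36; round dial housing 50 mm across, 22 mm thick, z 35 to 85, dial on its own -x side. It weighs 0.2 to 0.35 kg and starts upright in its block, collar on the block's top
- gauge_grip (a point): middle of the gauge's black block grip, 106 mm above the foot: 26 mm (gauge x) by 24 mm (gauge y), 36 mm high, top end 124 mm above the foot; pinch it from above across the 24 mm
- gauge_tip (a point): tip of the gauge's sprung steel pin, 5 mm across, drawn with the pin fully out: 6 mm below the foot's centre. The pin starts to move in at about 0.4 N and needs about 7.5 N to go in flush with the foot
- gauge_pointer (a joint): the dial reading, an angle in rad that follows the pin: 0 = pin fully out (0 divisions), 4.19 = pin flush with the foot (100 divisions), clockwise over 240 degrees. With the foot flush on rubber, harder rubber pushes the pin in farther: sound buffers read about 70 divisions, the perished one about 30. It falls back to 0 when the gauge is lifted
- block_seat (a point): centre of the mouth of the bore in the gauge's storage block (fixed dark grey plastic block 74x74x45 mm). The bore is 34 mm across and 40 mm deep, straight down. Stored, the gauge's collar rests on the block's top, so that the gauge's origin lies 30 mm below this point. The yaw of the gauge does not matter
- nest_plate: fixed white plate 72 (x) by 216 (y) by 12 mm with three round pockets in a row along its y, 72 mm apart, 46 mm across and 5 mm deep; origin at the centre of the underside. A rubber buffer stands in each pocket, all three alike to the eye
- nest_1 (a point): centre of the floor of the pocket at the plate's +y end, 7 mm above the table
- nest_2 (a point): centre of the floor of the middle pocket
- nest_3 (a point): centre of the floor of the pocket at the plate's -y end
- reject_tray: fixed open grey tray 140x140 mm, walls 4 mm thick and 24 mm high, inside floor about 4 mm above the table; origin at the centre of the underside
- buffer_a: rubber machine buffer, one of three alike: steel base 44 mm across, 5 mm thick, rubber body 40 mm across above it (grasp it there), 26 to 30 mm high in all (moulded, it varies), 0.15 kg; origin at the centre of the underside, z up. It stands in any one of the pockets, its base 7 mm above the table. The middle of the top (16 mm across) gives under the pin, the rest is firm (20 N/mm). Which buffer is soft can only be felt
- buffer_a_face (a joint): how far the middle of the top of buffer_a stands pressed in, in m: 0 = flat. Sound rubber springs back to 0 (about 0.0015 under the flush gauge); the perished one gives way at about 3 N, by about 4 mm under the flush gauge, and keeps the dent
- buffer_b: rubber machine buffer, one of three alike: steel base 44 mm across, 5 mm thick, rubber body 40 mm across above it (grasp it there), 26 to 30 mm high in all (moulded, it varies), 0.15 kg; origin at the centre of the underside, z up. It stands in any one of the pockets, its base 7 mm above the table. The middle of the top (16 mm across) gives under the pin, the rest is firm (20 N/mm). Which buffer is soft can only be felt
- buffer_b_face (a joint): how far the middle of the top of buffer_b stands pressed in, in m: 0 = flat. Sound rubber springs back to 0 (about 0.0015 under the flush gauge); the perished one gives way at about 3 N, by about 4 mm under the flush gauge, and keeps the dent
- buffer_c: rubber machine buffer, one of three alike: steel base 44 mm across, 5 mm thick, rubber body 40 mm across above it (grasp it there), 26 to 30 mm high in all (moulded, it varies), 0.15 kg; origin at the centre of the underside, z up. It stands in any one of the pockets, its base 7 mm above the table. The middle of the top (16 mm across) gives under the pin, the rest is firm (20 N/mm). Which buffer is soft can only be felt
- buffer_c_face (a joint): how far the middle of the top of buffer_c stands pressed in, in m: 0 = flat. Sound rubber springs back to 0 (about 0.0015 under the flush gauge); the perished one gives way at about 3 N, by about 4 mm under the flush gauge, and keeps the dent
- tube_stub: bystander: plated tube stub, 26 mm across, 63 mm high, standing; origin at the centre of its underside
- seal_jar: bystander: small white jar with a screw lid, 54 mm across, 69 mm high; origin at the centre of its underside

How it is judged:
On the way, in this order (a step that is already met when the one before it is completed fails the run):
1. the gauge stands upright with its foot pressed firmly flush (over 6 N) on the middle of the perished buffer's top (((contact force between gauge and buffer_a above 6 N and angle between gauge's own z axis and vertical below 0.1 rad and horizontal distance between gauge and buffer_a below 0.008 m and value of joint buffer_a_face above 0.0025 m) or (contact force between gauge and buffer_b above 6 N and angle between gauge's own z axis and vertical below 0.1 rad and horizontal distance between gauge and buffer_b below 0.008 m and value of joint buffer_b_face above 0.0025 m) or (contact force between gauge and buffer_c above 6 N and angle between gauge's own z axis and vertical below 0.1 rad and horizontal distance between gauge and buffer_c below 0.008 m and value of joint buffer_c_face above 0.0025 m))), for 0.3 s.
2. the gauge is back in its block, upright, collar down (horizontal distance between gauge and block_seat below 0.005 m and height (world z) of gauge below 0.018 m and angle between gauge's own z axis and vertical below 0.1 rad), for 0.2 s.
At the end, for the whole second after the job is handed in: the perished (dented) buffer stands upright within 0.1 rad and still on the tray's floor; the gauge stands upright in its block, collar within 3 mm of the block's top; both sound buffers stand undented in their nests, within 4 mm of where they were (all of step 2 and ((value of joint buffer_a_face above 0.0025 m and x of buffer_a in the frame of reject_tray between -0.05 and 0.05 m and y of buffer_a in the frame of reject_tray between -0.05 and 0.05 m and height (world z) of buffer_a below 0.008 m and angle between each of buffer_a, buffer_b, buffer_c's own z axis and vertical below 0.1 rad and linear speed of buffer_a below 0.02 m/s and value of joint each of buffer_b_face, buffer_c_face below 0.0025 m and distance of each of buffer_b, buffer_c from where it was at the start of the episode below 0.004 m) or (value of joint buffer_b_face above 0.0025 m and x of buffer_b in the frame of reject_tray between -0.05 and 0.05 m and y of buffer_b in the frame of reject_tray between -0.05 and 0.05 m and height (world z) of buffer_b below 0.008 m and angle between each of buffer_b, buffer_a, buffer_c's own z axis and vertical below 0.1 rad and linear speed of buffer_b below 0.02 m/s and value of joint each of buffer_a_face, buffer_c_face below 0.0025 m and distance of each of buffer_a, buffer_c from where it was at the start of the episode below 0.004 m) or (value of joint buffer_c_face above 0.0025 m and x of buffer_c in the frame of reject_tray between -0.05 and 0.05 m and y of buffer_c in the frame of reject_tray between -0.05 and 0.05 m and height (world z) of buffer_c below 0.008 m and angle between each of buffer_c, buffer_a, buffer_b's own z axis and vertical below 0.1 rad and linear speed of buffer_c below 0.02 m/s and value of joint each of buffer_a_face, buffer_b_face below 0.0025 m and distance of each of buffer_a, buffer_b from where it was at the start of the episode below 0.004 m))); the robot touches nothing.
It fails at once if the gauge is pressed on a buffer with more than 15 N (contact force between gauge and buffer_a above 15 N or contact force between gauge and buffer_b above 15 N or contact force between gauge and buffer_c above 15 N).
It fails at once if a buffer that has not been found perished is taken out of its nest (moved by more than 15 mm) ((value of joint buffer_a_face below 0.0025 m and distance of buffer_a from where it was at the start of the episode above 0.015 m) or (value of joint buffer_b_face below 0.0025 m and distance of buffer_b from where it was at the start of the episode above 0.015 m) or (value of joint buffer_c_face below 0.0025 m and distance of buffer_c from where it was at the start of the episode above 0.015 m)).
It fails at once if a bystander is moved by more than 20 mm (distance of any of tube_stub, seal_jar from where it was at the start of the episode above 0.02 m).
It also fails if it takes over 72 s, if anything falls off the work surface, if the arm or the gripper's body presses on something with over 40 N, if the wrist force passes 120 N, or if a joint passes its speed limit or range.

## Working session

There is one attempt and no reset: what is moved stays moved. The work goes in short steps, Python scripts to look and compute and a tool call to move; the robot and the scene stay as the last step left them, time stands still between calls to the robot, and variables do not carry over. Pictures are saved under pics/ and viewed, and the job is handed in when it is done.

Besides the shell and the picture viewer there is one more tool, called after ">>>" by a JSON object that holds its "fn" and its "kwargs". apply_moves: Moves the arm, as the interface text tells. Its arguments: {"type":"object","properties":{"moves":{"type":"array","items":{"type":"array","items":{"type":"number"}}},"force":{"type":"number"}},"required":["moves"]}

```bash
ls; mkdir -p pics
python3 - <<'E'
from rig import *
import cv2
s=get_state(); print(s); print(tcp_to_grasp)
for n in ("top","side","wrist"):
    p=camera_params(n); print(n,p)
    cv2.imwrite(f"pics/{n}0.png",get_image(n)[:,:,::-1])
E
```

```text
pics
{'clock': 0.0, 'joints': array([-1.36597915e+00,  2.76543863e-01,  1.50607355e+00, -1.26823473e-05,
        1.36070389e+00, -1.21022818e-01]), 'qd': array([-1.37440969e-03,  2.30595824e-03,  1.83196892e-04,  1.67084553e-03,
        5.90886954e-05,  5.10701333e-04]), 'joint_efforts': array([ 2.89503514e-03, -4.04576612e+01, -2.37225670e+01,  7.07310601e-02,
        3.43925098e-02, -1.21883036e-04]), 'tcp_pos': array([ 0.18396081, -0.54437452,  0.3018575 ]), 'orientation': array([-0.11408331, -0.69771279, -0.11530421,  0.69777275]), 'wrist_force': array([-0.53361407,  0.1840079 ,  0.55813376]), 'torque': array([ 0.0032816 ,  0.01320534, -0.00431552]), 'finger_gap': 0.09393298431776846}
0.0784
top {'fx': 397.5744291163504, 'fy': 397.5744291163504, 'cx': 320.2728308454495, 'cy': 202.04656182108363, 'D': array([-0.07568252,  0.        ,  0.        ,  0.        ,  0.        ]), 'R': array([[ 0.01764336, -0.99959299,  0.02241808],
       [-0.9981383 , -0.01891809, -0.05798317],
       [ 0.05838368, -0.02135332, -0.99806582]]), 't': array([-0.01755771,  0.53614503,  0.92160549])}
side {'fx': 413.9536533314783, 'fy': 413.9536533314783, 'cx': 316.4713773790795, 'cy': 201.3581161065584, 'D': array([0.00888682, 0.        , 0.        , 0.        , 0.        ]), 'R': array([[-0.94804314, -0.31806801, -0.00685221],
       [-0.1524916 ,  0.47321303, -0.86764955],
       [ 0.27921412, -0.82152429, -0.49712907]]), 't': array([0.50566687, 0.16811035, 0.95772468])}
wrist {'fx': 300.0023092934734, 'fy': 300.0023092934734, 'cx': 322.3338509375737, 'cy': 193.43370877461922, 'D': array([-0.02275682,  0.        ,  0.        ,  0.        ,  0.        ]), 'R': array([[ 0.32053496, -0.94723435, -0.00210223],
       [-0.91507572, -0.31022466,  0.25767633],
       [-0.24473203, -0.08067057, -0.96622901]]), 't': array([-0.57386765, -0.02822318,  0.39090351])}
```

View pics/top0.png

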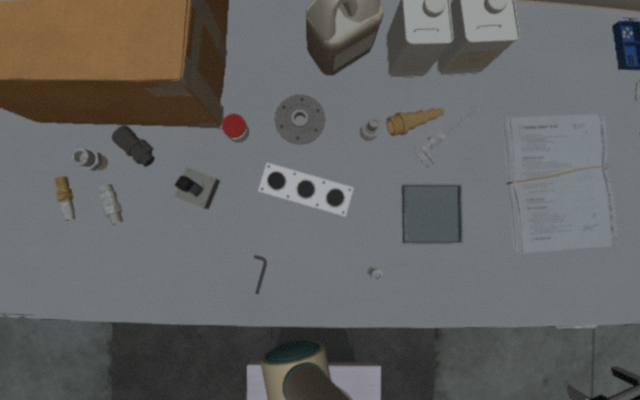

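View pics/side0.png

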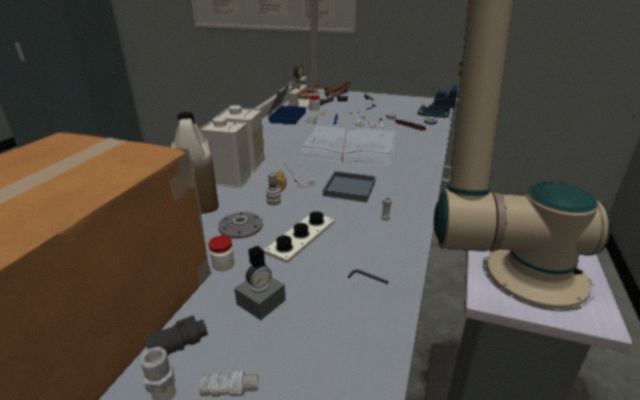

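View pics/wrist0.png

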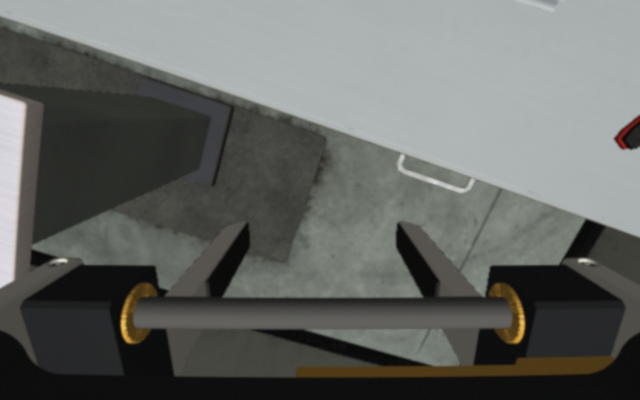

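```bash
cat > h.py <<'E'
import numpy as np, cv2
from rig import *
from scipy.spatial.transform import Rotation as Ro
def ray(n,uv,z,p=None):
    p=p or camera_params(n)
    K=np.array([[p['fx'],0,p['cx']],[0,p['fy'],p['cy']],[0,0,1]])
    q=cv2.undistortPoints(np.array([[uv]],float),K,p['D'])[0,0]
    d=p['R'].T@np.array([q[0],q[1],1]); c=-p['R'].T@p['t']
    return c+d*(z-c[2])/d[2]
def proj(n,X,p=None):
    p=p or camera_params(n)
    K=np.array([[p['fx'],0,p['cx']],[0,p['fy'],p['cy']],[0,0,1]])
    r,_=cv2.Rodrigues(p['R'])
    return cv2.projectPoints(np.array(X,float).reshape(-1,3),r,p['t'],K,p['D'])[0][:,0]
def Rt(s=None):
    s=s or get_state(); w,x,y,z=s['orientation']; return Ro.from_quat([x,y,z,w])
def st():
    s=get_state(); R=Rt(s).as_matrix()
    print('t',round(s['clock'],2),'tcp',s['tcp_pos'].round(4),'grasp',(s['tcp_pos']+R[:,0]*tcp_to_grasp).round(4),'F',s['wrist_force'].round(2),'T',s['torque'].round(3),'gap',round(s['finger_gap'],4))
    print('X',R[:,0].round(4),'Y',R[:,1].round(4),'yawY',np.degrees(np.arctan2(R[1,1],R[0,1])).round(2),'j',s['joints'].round(3))
    return s
E
python3 - <<'E'
import cv2
a=cv2.imread('pics/top0.png')
cv2.imwrite('pics/tz1.png',cv2.resize(a[150:250,160:260],None,fx=6,fy=6,interpolation=cv2.INTER_CUBIC))
cv2.imwrite('pics/tz2.png',cv2.resize(a[150:250,250:370],None,fx=6,fy=6,interpolation=cv2.INTER_CUBIC))
b=cv2.imread('pics/side0.png')
cv2.imwrite('pics/sz.png',cv2.resize(b[205:325,200:340],None,fx=5,fy=5,interpolation=cv2.INTER_CUBIC))
E
python3 - <<'E'
from h import *
st()
for n,uv,z in [('grip',(190,184),.139),('tray',(432,213),.004),('p',(306,190),.012),('b1',(277,180),.035),('b2',(306,188),.035),('b3',(335.5,197),.035),('jar',(234,126),.069),('tube',(375,272),.063)]: print(n,ray('top',uv,z).round(4))
E
```

```text
t 0.15 tcp [ 0.184  -0.5445  0.302 ] grasp [ 0.184  -0.5444  0.2236] F [-0.76 -0.54 -0.92] T [-0.034 -0.014 -0.031] gap 0.0939
X [-3.0e-04  1.3e-03 -1.0e+00] Y [ 0.32   -0.9474 -0.0013] yawY -71.33 j [-1.366  0.276  1.506 -0.     1.361 -0.121]
grip [0.5612 0.2632 0.139 ]
tray [ 0.5157 -0.2781  0.004 ]
p [0.5645 0.0265 0.012 ]
b1 [0.5844 0.0937 0.035 ]
b2 [0.5672 0.0263 0.035 ]
b3 [ 0.5476 -0.0424  0.035 ]
jar [0.7011 0.1907 0.069 ]
tube [ 0.3796 -0.1316  0.063 ]
```

View pics/tz1.png

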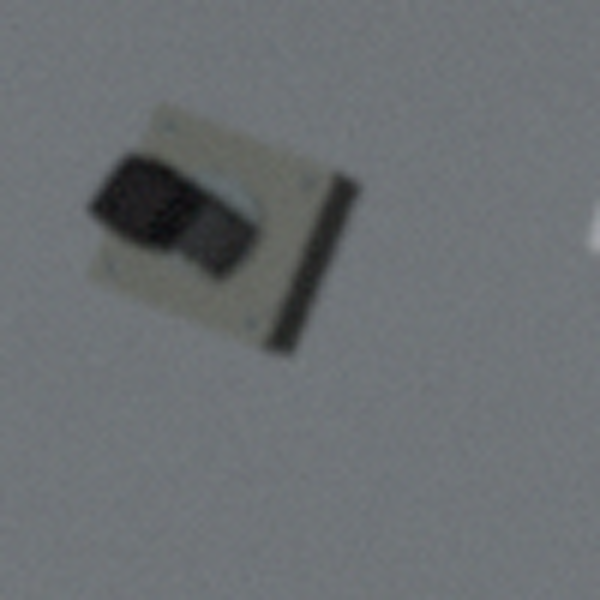

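View pics/tz2.png

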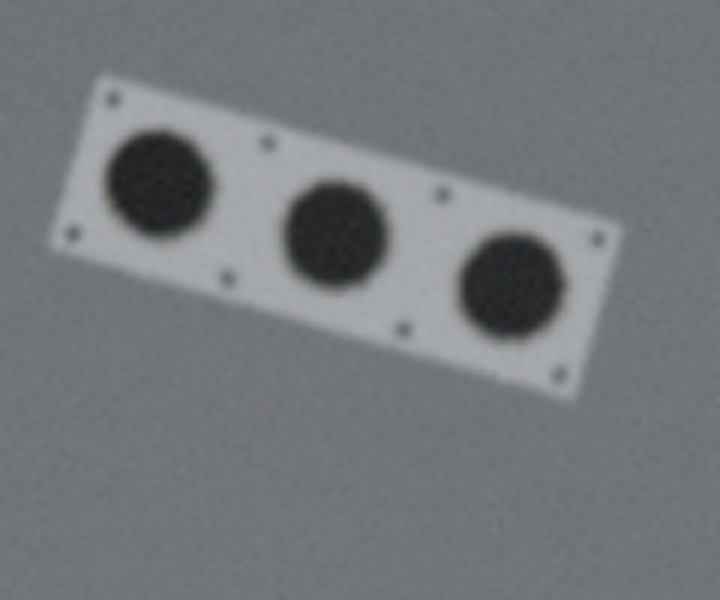

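View pics/sz.png

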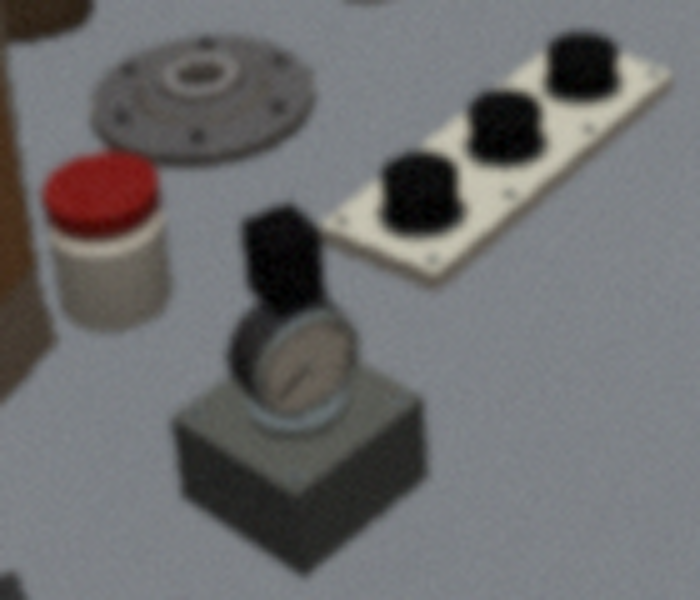

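Run:
```python
from h import *
def tz(u,v,ox,oy): return ((u+.5)/6+ox-.5,(v+.5)/6+oy-.5)
B=[ray('top',tz(*c,160,150),.045) for c in [(160,100),(342,176),(270,350),(92,278)]]
print(np.array(B).round(4), np.mean(B,0).round(4))
for i in range(4):
    d=B[(i+1)%4]-B[i]; print(np.linalg.norm(d).round(4),np.degrees(np.arctan2(d[1],d[0])).round(1))
P=[ray('top',tz(*c,250,150),.012) for c in [(102,74),(625,222),(577,402),(50,248)]]
print(np.array(P).round(4), np.mean(P,0).round(4))
for i in range(4):
    d=P[(i+1)%4]-P[i]; print(np.linalg.norm(d).round(4),np.degrees(np.arctan2(d[1],d[0])).round(1))
for c in [(160,184),(336,235),(513,286)]: print(ray('top',tz(*c,250,150),.035).round(4))
def sz(u,v): return ((u+.5)/5+200-.5,(v+.5)/5+205-.5)
for c,z in [((175,425),.045),((297,492),.045),((425,402),.045),((285,225),.139),((420,165),.035),((505,103),.035),((582,47),.035)]: print('side',ray('side',sz(*c),z).round(4))
# wrist cam in tool frame
p=camera_params('wrist');s=get_state();R=Rt(s).as_matrix()
c=-p['R'].T@p['t']; print('cam in tool',(R.T@(c-s['tcp_pos'])).round(4)); print('cam axes in tool',(p['R']@R).round(3))
print('sidecam',-camera_params('side')['R'].T@camera_params('side')['t'])
```

```text
[[0.6113 0.3026 0.045 ]
 [0.5832 0.2314 0.045 ]
 [0.5162 0.2567 0.045 ]
 [0.5424 0.3262 0.045 ]] [0.5633 0.2792 0.045 ]
0.0766 -111.5
0.0716 159.3
0.0743 69.4
0.0728 -18.9
[[ 0.6298  0.1216  0.012 ]
 [ 0.5749 -0.0868  0.012 ]
 [ 0.5033 -0.0687  0.012 ]
 [ 0.5602  0.1403  0.012 ]] [0.5671 0.0266 0.012 ]
0.2155 -104.7
0.0739 165.8
0.2166 74.8
0.0721 -15.0
[0.5838 0.0954 0.035 ]
[0.5654 0.0272 0.035 ]
[ 0.547  -0.0414  0.035 ]
side [0.6078 0.307  0.045 ]
side [0.5432 0.3268 0.045 ]
side [0.5153 0.262  0.045 ]
side [0.5622 0.2813 0.139 ]
side [0.5894 0.0896 0.035 ]
side [0.5689 0.0236 0.035 ]
side [ 0.5484 -0.0416  0.035 ]
cam in tool [-0.0818 -0.0001 -0.0737]
cam axes in tool [[ 0.001  1.    -0.001]
 [-0.258  0.001  0.966]
 [ 0.966 -0.     0.258]]
sidecam [0.23761917 0.86807854 0.62543858]
```

>>> {"fn": "apply_moves", "kwargs": {"moves": [[-0.0045, -0.0515, -0.0487, 0, 0, 0, 1], [-0.0045, -0.0515, -0.0487, 0, 0, 0, 1], [-0.0045, -0.0515, -0.0487, 0, 0, 0, 1], [-0.0045, -0.0515, -0.0487, 0, 0, 0, 1], [-0.0045, -0.0515, -0.0487, 0, 0, 0, 1], [-0.0045, -0.0515, -0.0487, 0, 0, 0, 1], [-0.0045, -0.0515, -0.0487, 0, 0, 0, 1], [-0.0045, -0.0515, -0.0487, 0, 0, 0, 1], [-0.0045, -0.0515, -0.0487, 0, 0, 0, 1], [-0.0045, -0.0515, -0.0487, 0, 0, 0, 1], [-0.0045, -0.0515, -0.0487, 0, 0, 0, 1], [-0.0045, -0.0515, -0.0487, 0, 0, 0, 1], [-0.0045, -0.0515, -0.0487, 0, 0, 0, 1], [-0.0045, -0.0515, -0.0487, 0, 0, 0, 1], [-0.0045, -0.0515, -0.0487, 0, 0, 0, 1], [-0.0045, -0.0515, -0.0487, 0, 0, 0, 1]]}}

```text
clock: 2.15
tcp_pos: [0.5641, 0.2811, 0.36]
orientation: [-0.115, -0.698, -0.115, 0.698]
wrist_force: [0.4, -0.7, 0.0]
finger_gap: 0.0942
```

>>> {"fn": "apply_moves", "kwargs": {"moves": [[0, 0, 0, -0.0276, 0, 0, 1], [0, 0, 0, -0.0276, 0, 0, 1], [0, 0, 0, -0.0276, 0, 0, 1], [0, 0, 0, -0.0276, 0, 0, 1], [0, 0, 0, -0.0276, 0, 0, 1], [0, 0, 0, -0.0276, 0, 0, 1], [0, 0, 0, -0.0276, 0, 0, 1], [0, 0, 0, -0.0276, 0, 0, 1], [0, 0, 0, -0.0276, 0, 0, 1], [0, 0, 0, -0.0276, 0, 0, 1], [0, 0, 0, -0.0276, 0, 0, 1], [0, 0, 0, -0.0276, 0, 0, 1], [0, 0, 0, -0.0276, 0, 0, 1], [0, 0, 0, -0.0276, 0, 0, 1]]}}

```text
clock: 3.9
tcp_pos: [0.5635, 0.2792, 0.3597]
orientation: [0.694, 0.134, 0.695, -0.135]
wrist_force: [0.3, 0.0, 0.9]
finger_gap: 0.0938
```

Run:
```python
from h import *
st()
cv2.imwrite('pics/w1.png',get_image('wrist')[:,:,::-1])
```

```text
t 3.9 tcp [0.5635 0.2792 0.3597] grasp [0.5634 0.2792 0.2813] F [0.32 0.01 0.91] T [ 0.015 -0.136  0.004] gap 0.0938
X [-9.e-04 -5.e-04 -1.e+00] Y [ 3.730e-01  9.278e-01 -8.000e-04] yawY 68.1 j [ 0.35   0.335  1.279 -0.     1.529 -0.839]
```

View pics/w1.png

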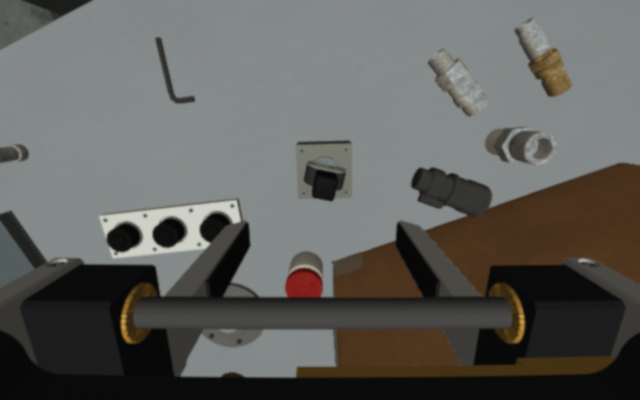

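Run:
```python
import cv2
a=cv2.imread('pics/w1.png')
cv2.imwrite('pics/w1z.png',cv2.resize(a[130:210,285:365],None,fx=7,fy=7,interpolation=cv2.INTER_CUBIC))
```

```text
(no output)
```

View pics/w1z.png

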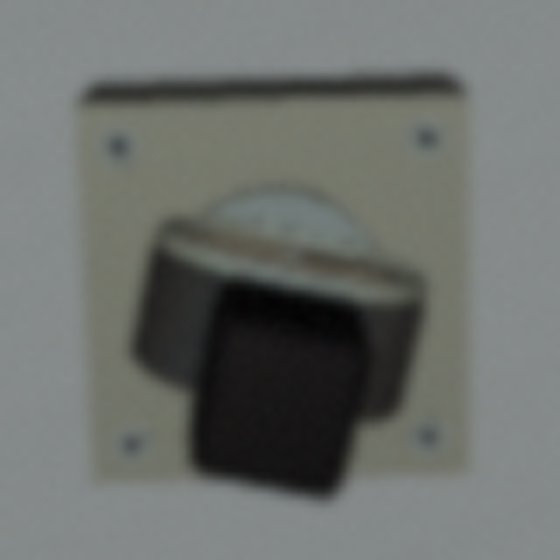

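Run:
```python
from h import *
p=camera_params('wrist')
f=lambda u,v:((u+.5)/7+285-.5,(v+.5)/7+130-.5)
def yaw(a,b): d=b-a; return np.degrees(np.arctan2(d[1],d[0])),np.linalg.norm(d)
a=ray('wrist',f(195,470),.139,p);b=ray('wrist',f(335,498),.139,p);print('grip',a,b,yaw(a,b))
print('gc',ray('wrist',f(280,390),.139,p))
a=ray('wrist',f(175,228),.085,p);b=ray('wrist',f(418,282),.085,p);print(yaw(a,b))
B=[ray('wrist',f(*c),.045,p) for c in [(80,98),(468,95),(470,470),(92,480)]]
print(np.array(B),np.mean(B,0)); print(yaw(B[0],B[1]),yaw(B[3],B[2]),yaw(B[1],B[2]))
# predicted grip top corners for gauge axis at c, yaw
for c in [(.563,.280)]:
  for yy in (56,):
    t=np.radians(yy); gy=np.array([np.cos(t),np.sin(t)]); gx=np.array([gy[1],-gy[0]])
    for sx,sy in [(-1,-1),(-1,1),(1,1),(1,-1)]:
        q=np.array(c)+gx*.013*sx+gy*.012*sy
        uv=proj('wrist',[*q,.139],p)[0]; print((uv-[285,130])*7)
```

```text
grip [0.56711407 0.26589978 0.139     ] [0.57891444 0.28378527 0.139     ] (np.float64(56.58424611152428), np.float64(0.021427541519557697))
gc [0.56037422 0.28223397 0.139     ]
(np.float64(55.68657056854299), np.float64(0.042776743604650544))
[[0.51527776 0.2604805  0.045     ]
 [0.54159116 0.32821848 0.045     ]
 [0.6101274  0.30333825 0.045     ]
 [0.58463919 0.23366834 0.045     ]] [0.56290888 0.28142639 0.045     ]
(np.float64(68.77091569277371), np.float64(0.0726693148818211)) (np.float64(69.9053372893166), np.float64(0.07418588179899101)) (np.float64(-19.952064833990793), np.float64(0.07291256688138487))
[208.58080335 307.35948912]
[368.04550793 341.57873252]
[328.91799776 506.94515238]
[172.59660538 474.12716337]
```

>>> {"fn": "apply_moves", "kwargs": {"moves": [[0, 0, 0, 0.0165, 0, 0, 1], [0, 0, 0, 0.0165, 0, 0, 1], [0, 0.0012, -0.0023, 0, 0, 0, 1], [0.049, 0, 0, 0, 0, 0, 1], [0.049, 0, 0, 0, 0, 0, 1], [0.049, 0, 0, 0, 0, 0, 1]]}}

```text
clock: 4.7
tcp_pos: [0.5625, 0.2812, 0.2415]
orientation: [0.676, 0.207, 0.676, -0.207]
wrist_force: [0.4, -1.1, -0.6]
finger_gap: 0.0941
```

Run:
```python
from h import *
st()
cv2.imwrite('pics/w2.png',get_image('wrist')[:,:,::-1])
a=get_image('side')[:,:,::-1]
cv2.imwrite('pics/s2.png',cv2.resize(a[150:330,150:350],None,fx=3,fy=3,interpolation=cv2.INTER_CUBIC))
```

```text
t 4.7 tcp [0.5625 0.2812 0.2415] grasp [0.5625 0.2812 0.1631] F [ 0.37 -1.15 -0.57] T [-0.009 -0.109 -0.012] gap 0.0941
X [ 3.e-04  1.e-04 -1.e+00] Y [5.602e-01 8.284e-01 3.000e-04] yawY 55.93 j [ 0.353  0.393  1.482 -0.     1.266 -0.623]
```

View pics/w2.png

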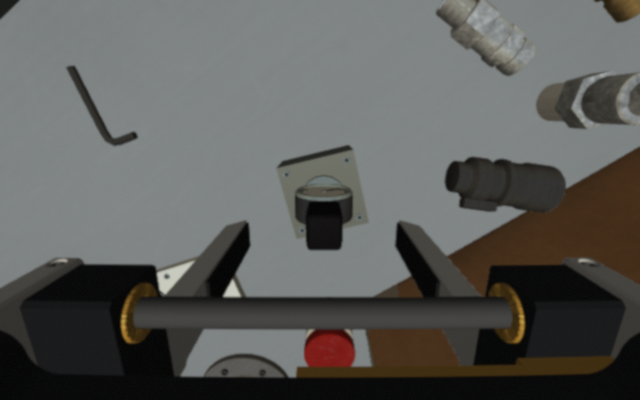

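View pics/s2.png

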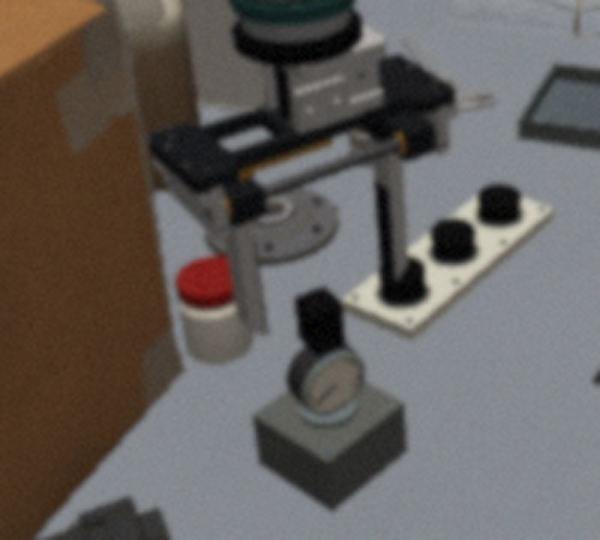

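>>> {"fn": "apply_moves", "kwargs": {"moves": [[0.025, 0, 0, 0, 0, 0, 1], [0.024, 0, 0, 0, 0, 0, 1], [0, 0, 0, 0, 0, 0, -0.4], [0, 0, 0, 0, 0, 0, -0.4], [0, 0, 0, 0, 0, 0, -0.4], [0, 0, 0, 0, 0, 0, -1], [0, 0, 0, 0, 0, 0, -1], [0, 0, 0, 0, 0, 0, -1], [0, 0, 0, 0, 0, 0, -1]], "force": 40}}

```text
clock: 5.92
tcp_pos: [0.5626, 0.2811, 0.2034]
orientation: [0.676, 0.207, 0.676, -0.207]
wrist_force: [0.5, -0.9, -0.3]
finger_gap: 0.0275
```

Run:
```python
from h import *
st()
cv2.imwrite('pics/w3.png',get_image('wrist')[:,:,::-1])
```

```text
t 5.92 tcp [0.5626 0.2811 0.2034] grasp [0.5626 0.281  0.125 ] F [ 0.47 -0.89 -0.31] T [ 0.031 -0.072  0.015] gap 0.0275
X [-1.e-04 -1.e-04 -1.e+00] Y [ 5.608e-01  8.280e-01 -2.000e-04] yawY 55.89 j [ 0.353  0.422  1.536 -0.     1.184 -0.623]
```

View pics/w3.png

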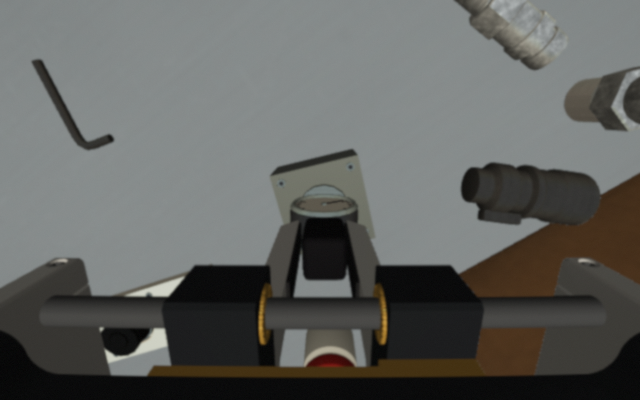

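>>> {"fn": "apply_moves", "kwargs": {"moves": [[0, 0, 0, 0, 0, 0, -1], [0, 0, 0, 0, 0, 0, -1], [0, 0, 0, 0, 0, 0, -1]]}}

```text
clock: 6.35
tcp_pos: [0.5627, 0.2812, 0.2034]
orientation: [0.676, 0.207, 0.676, -0.207]
wrist_force: [0.4, 0.2, -0.6]
finger_gap: 0.0234
```

Run:
```python
from h import *
st()
```

```text
t 6.35 tcp [0.5627 0.2812 0.2034] grasp [0.5628 0.2812 0.125 ] F [ 0.45  0.21 -0.6 ] T [ 0.16  -0.267  0.001] gap 0.0234
X [ 2.e-04  1.e-04 -1.e+00] Y [5.608e-01 8.279e-01 2.000e-04] yawY 55.89 j [ 0.353  0.422  1.535  0.     1.184 -0.623]
```

>>> {"fn": "apply_moves", "kwargs": {"moves": [[-0.01, 0, 0, 0, 0, 0, -1], [-0.03, 0, 0, 0, 0, 0, -1], [-0.04, 0, 0, 0, 0, 0, -1], [-0.0325, 0, 0, 0, 0, 0, -1], [0, 0, 0, 0, 0, 0, -1], [0, 0, 0, 0, 0, 0, -1]]}}

```text
clock: 7.1
tcp_pos: [0.5619, 0.2808, 0.2922]
orientation: [0.675, 0.207, 0.677, -0.208]
wrist_force: [-1.2, 0.4, -3.8]
finger_gap: 0.0243
```

Run:
```python
from h import *
st()
a=get_image('side')[:,:,::-1]
cv2.imwrite('pics/s4.png',cv2.resize(a[150:330,150:350],None,fx=4,fy=4,interpolation=cv2.INTER_CUBIC)[:600])
st()
```

```text
t 7.1 tcp [0.5619 0.2808 0.2922] grasp [0.5618 0.2807 0.2138] F [-1.22  0.36 -3.85] T [-0.012 -0.128  0.056] gap 0.0243
X [-0.0022 -0.001  -1.    ] Y [ 0.5608  0.828  -0.0021] yawY 55.89 j [ 0.353  0.363  1.401 -0.     1.38  -0.623]
t 7.15 tcp [0.5618 0.2807 0.2918] grasp [0.5616 0.2806 0.2134] F [-0.58  0.07 -3.13] T [-0.008 -0.092 -0.012] gap 0.0239
X [-0.003  -0.0014 -1.    ] Y [ 0.5608  0.828  -0.0028] yawY 55.89 j [ 0.353  0.363  1.402 -0.     1.38  -0.623]
```

View pics/s4.png

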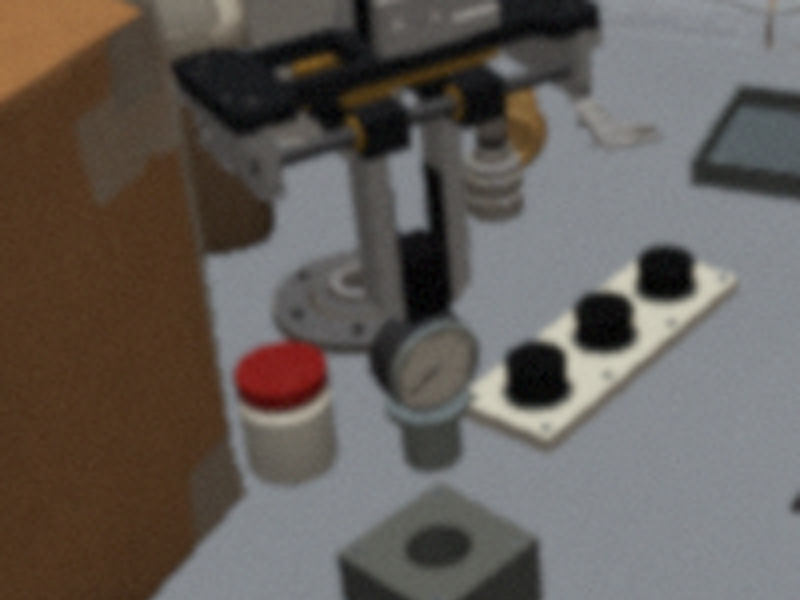

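>>> {"fn": "apply_moves", "kwargs": {"moves": [[0, -0.0442, 0.0383, 0, 0, 0, -1], [0, -0.0442, 0.0383, 0, 0, 0, -1], [0, -0.0442, 0.0383, 0, 0, 0, -1], [0, -0.0442, 0.0383, 0, 0, 0, -1], [0, 0, 0, 0, 0, 0, -1], [0, 0, 0, 0, 0, 0, -1], [0, 0, 0, 0, 0, 0, -1], [0, 0, 0, 0, 0, 0, -1]]}}

```text
clock: 8.15
tcp_pos: [0.5846, 0.0963, 0.2932]
orientation: [0.676, 0.207, 0.676, -0.207]
wrist_force: [0.7, 0.5, -3.5]
finger_gap: 0.0237
```

Run:
```python
from h import *
print('bore side',ray('side',(260,286.75-.4),.045))
st()
w=get_image('wrist')[:,:,::-1];np.save('w5p.npy',np.array(0))
p=camera_params('wrist');import pickle;pickle.dump(p,open('w5.pkl','wb'))
cv2.imwrite('pics/w5.png',w)
a=get_image('side')[:,:,::-1]
cv2.imwrite('pics/s5.png',cv2.resize(a[130:280,220:400],None,fx=4,fy=4,interpolation=cv2.INTER_CUBIC)[:600])
a=get_image('top')[:,:,::-1]
cv2.imwrite('pics/t5.png',cv2.resize(a[120:240,160:320],None,fx=5,fy=5,interpolation=cv2.INTER_CUBIC)[:600])
st()
```

```text
bore side [0.56232735 0.28177894 0.045     ]
t 8.15 tcp [0.5846 0.0963 0.2932] grasp [0.5845 0.0963 0.2148] F [ 0.69  0.46 -3.45] T [ 0.032 -0.174 -0.033] gap 0.0237
X [-4.e-04  1.e-04 -1.e+00] Y [ 5.595e-01  8.289e-01 -1.000e-04] yawY 55.98 j [ 0.046  0.308  1.483  0.     1.352 -0.931]
t 8.3 tcp [0.5847 0.0959 0.2935] grasp [0.5847 0.0959 0.2151] F [ 0.48  0.21 -3.19] T [-0.007 -0.14  -0.009] gap 0.0236
X [ 1.e-04 -0.e+00 -1.e+00] Y [0.5599 0.8286 0.    ] yawY 55.95 j [ 0.045  0.307  1.482 -0.     1.352 -0.931]
```

View pics/w5.png

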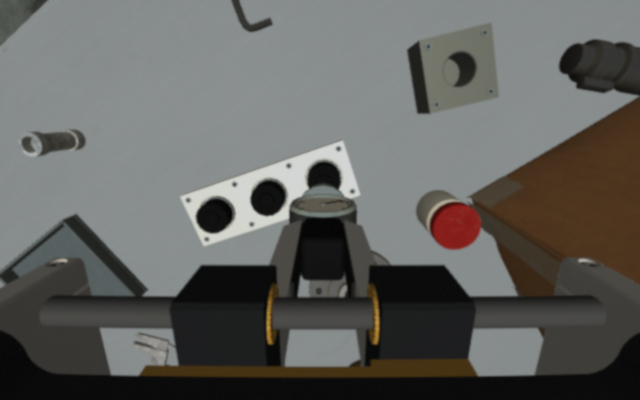

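View pics/s5.png

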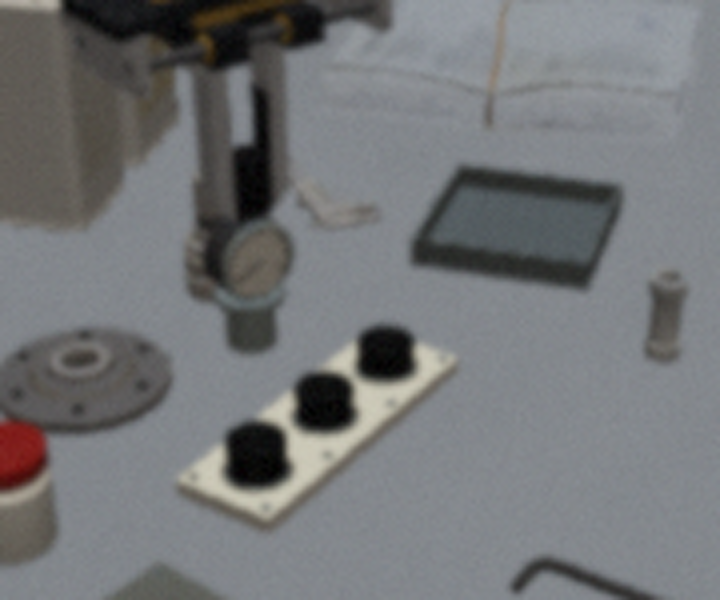

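View pics/t5.png

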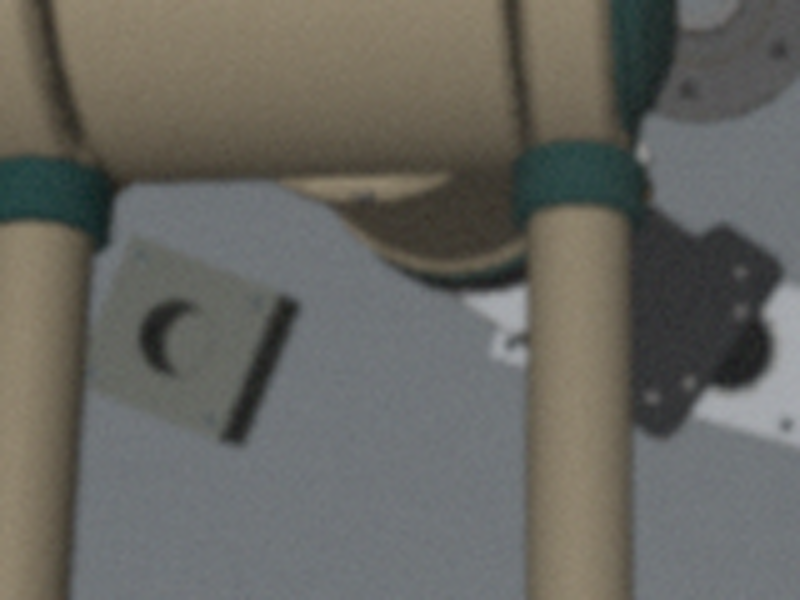

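Run:
```python
from h import *
import pickle
a=cv2.imread('pics/w5.png')
cv2.imwrite('pics/w5z.png',cv2.resize(a[130:255,170:370],None,fx=4,fy=4,interpolation=cv2.INTER_CUBIC))
p=pickle.load(open('w5.pkl','rb'))
print('bore',ray('wrist',(459,69),.045,p), 'top',ray('top',(160+(178+.5)/5-.5,120+338.5/5-.5),.045))
P=[ray('wrist',c,.012,p) for c in [(343,141),(359,190),(205,245),(181,197)]]
print(np.array(P).round(4),np.mean(P,0).round(4))
```

```text
bore [0.56308967 0.28038303 0.045     ] top [0.56329321 0.279977   0.045     ]
[[ 0.5617  0.1407  0.012 ]
 [ 0.6237  0.1243  0.012 ]
 [ 0.5736 -0.0838  0.012 ]
 [ 0.5058 -0.0667  0.012 ]] [0.5662 0.0286 0.012 ]
```

View pics/w5z.png

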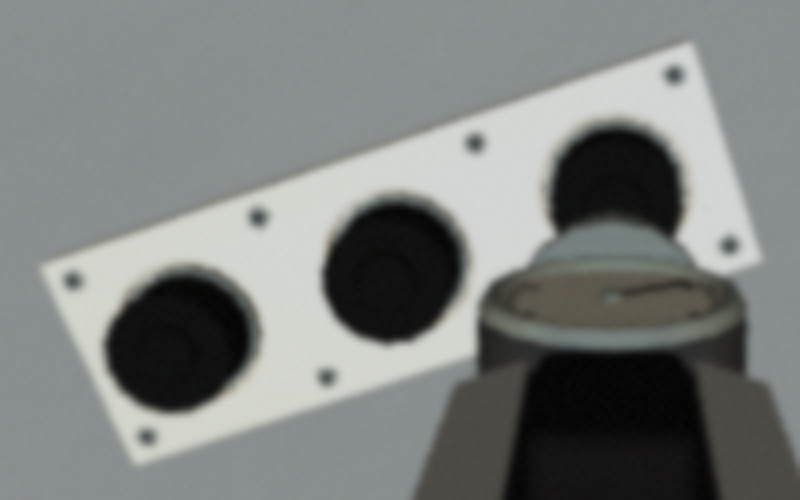

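Run:
```python
from h import *
import pickle
p=pickle.load(open('w5.pkl','rb'))
f=lambda u,v:((u+.5)/4+170-.5,(v+.5)/4+130-.5)
for c in [(160,350),(383,280),(617,190)]: print(ray('wrist',f(*c),.035,p).round(4))
for c in [(692,42),(762,262),(138,466),(42,264)]: print(ray('wrist',f(*c),.012,p).round(4))
```

```text
[ 0.5453 -0.0416  0.035 ]
[0.5653 0.0273 0.035 ]
[0.5815 0.0997 0.035 ]
[0.5606 0.1409 0.012 ]
[0.6301 0.122  0.012 ]
[ 0.5742 -0.0858  0.012 ]
[ 0.5038 -0.0665  0.012 ]
```

>>> {"fn": "apply_moves", "kwargs": {"moves": [[0.02, 0.001, -0.0007, 0, 0, 0, -1], [0.025, 0, 0, 0, 0, 0, -1], [0.02, 0, 0, 0, 0, 0, -1], [0.0085, 0, 0, 0, 0, 0, -1], [0, 0, 0, 0, 0, 0, -1], [0, 0, 0, 0, 0, 0, -1], [0, 0, 0, 0, 0, 0, -1]]}}

```text
clock: 9.18
tcp_pos: [0.5852, 0.0962, 0.2354]
orientation: [0.677, 0.208, 0.675, -0.207]
wrist_force: [0.4, -0.4, -2.6]
finger_gap: 0.0236
```

Run:
```python
from h import *
st()
a=get_image('side')[:,:,::-1]
cv2.imwrite('pics/s6.png',cv2.resize(a[160:280,230:370],None,fx=5,fy=5,interpolation=cv2.INTER_CUBIC)[:600])
st()
```

```text
t 9.18 tcp [0.5852 0.0962 0.2354] grasp [0.5853 0.0962 0.157 ] F [ 0.38 -0.4  -2.58] T [-0.022 -0.152  0.027] gap 0.0236
X [ 0.0015 -0.     -1.    ] Y [0.5608 0.8279 0.0009] yawY 55.89 j [ 0.046  0.346  1.574 -0.     1.22  -0.93 ]
t 9.22 tcp [0.5851 0.0962 0.2353] grasp [0.5852 0.0962 0.1569] F [ 0.04  0.56 -2.65] T [-0.004 -0.147 -0.029] gap 0.0238
X [ 0.0014 -0.     -1.    ] Y [5.608e-01 8.280e-01 8.000e-04] yawY 55.89 j [ 0.046  0.346  1.574 -0.     1.22  -0.93 ]
```

View pics/s6.png

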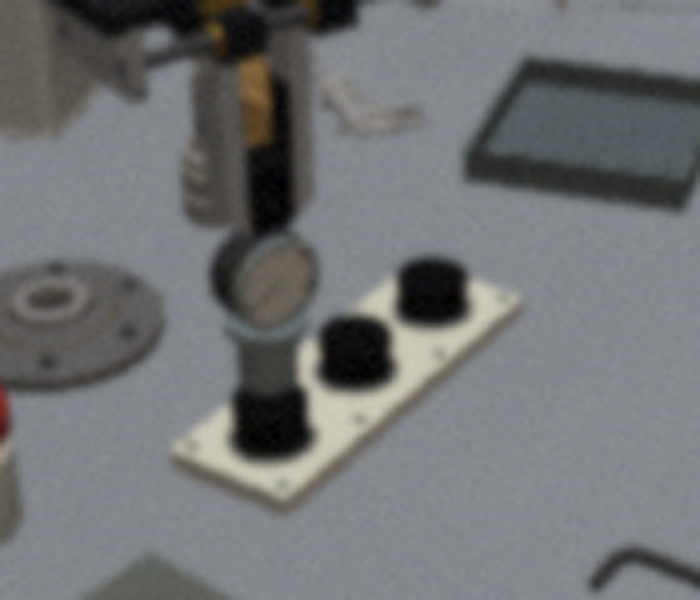

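>>> {"fn": "apply_moves", "kwargs": {"moves": [[0.002, 0, 0, 0, 0, 0, -1], [0.002, 0, 0, 0, 0, 0, -1], [0.002, 0, 0, 0, 0, 0, -1], [0.002, 0, 0, 0, 0, 0, -1], [0.001, 0, 0, 0, 0, 0, -1], [0, 0, 0, 0, 0, 0, -1], [0, 0, 0, 0, 0, 0, -1], [0, 0, 0, 0, 0, 0, -1]]}}

```text
clock: 10.22
tcp_pos: [0.5848, 0.0962, 0.2276]
orientation: [0.676, 0.207, 0.676, -0.207]
wrist_force: [-0.2, 1.0, 1.3]
finger_gap: 0.0234
```

```bash
python3 -c "
from h import *
st()"
```

```text
t 10.22 tcp [0.5848 0.0962 0.2276] grasp [0.5849 0.0962 0.1492] F [-0.21  0.95  1.29] T [-0.013  0.042  0.006] gap 0.0234
X [ 3.e-04 -1.e-04 -1.e+00] Y [5.608e-01 8.280e-01 1.000e-04] yawY 55.89 j [ 0.046  0.352  1.585 -0.     1.204 -0.93 ]
```

>>> {"fn": "apply_moves", "kwargs": {"moves": [[0.0005, 0, 0, 0, 0, 0, -1], [0.0005, 0, 0, 0, 0, 0, -1], [0, 0, 0, 0, 0, 0, -1], [0, 0, 0, 0, 0, 0, -1]]}}

```text
clock: 10.72
tcp_pos: [0.5848, 0.0962, 0.2267]
orientation: [0.676, 0.207, 0.676, -0.207]
wrist_force: [-0.9, -0.2, 1.1]
finger_gap: 0.0236
```

>>> {"fn": "apply_moves", "kwargs": {"moves": [[0.0005, 0, 0, 0, 0, 0, -1], [0, 0, 0, 0, 0, 0, -1], [0, 0, 0, 0, 0, 0, -1]]}}

```text
clock: 11.1
tcp_pos: [0.5848, 0.0962, 0.2263]
orientation: [0.676, 0.207, 0.676, -0.207]
wrist_force: [-0.6, -1.4, 1.4]
finger_gap: 0.0239
```

>>> {"fn": "apply_moves", "kwargs": {"moves": [[0.0005, 0, 0, 0, 0, 0, -1], [0, 0, 0, 0, 0, 0, -1], [0, 0, 0, 0, 0, 0, -1]]}}

```text
clock: 11.48
tcp_pos: [0.5848, 0.0962, 0.2259]
orientation: [0.676, 0.207, 0.676, -0.207]
wrist_force: [-1.0, 0.2, 1.9]
finger_gap: 0.024
```

```bash
cat > look.py <<'E'
from h import *
import sys
st()
a=get_image('wrist')[:,:,::-1]; b=get_image('side')[:,:,::-1]
w=cv2.resize(a[170:250,275:375],(800,640),interpolation=cv2.INTER_CUBIC)[:590]
X=[float(sys.argv[2]),float(sys.argv[3]),.09]
u,v=proj('side',X)[0].astype(int)
s=cv2.resize(b[v-35:v+35,u-35:u+35],(560,560),interpolation=cv2.INTER_CUBIC)
cv2.imwrite(f'pics/{sys.argv[1]}w.png',w); cv2.imwrite(f'pics/{sys.argv[1]}s.png',s)
st()
E
python3 look.py a1 .585 .096
```

```text
t 11.47 tcp [0.5848 0.0962 0.2259] grasp [0.5849 0.0962 0.1475] F [-0.98  0.15  1.94] T [-0.064  0.006 -0.014] gap 0.024
X [ 2.e-04 -1.e-04 -1.e+00] Y [0.5608 0.828  0.    ] yawY 55.89 j [ 0.046  0.353  1.588 -0.     1.201 -0.93 ]
t 11.57 tcp [0.5848 0.0962 0.2259] grasp [0.5848 0.0962 0.1475] F [-0.55 -0.94  2.65] T [-0.005 -0.037 -0.026] gap 0.0236
X [ 2.e-04 -1.e-04 -1.e+00] Y [0.5608 0.828  0.    ] yawY 55.89 j [ 0.046  0.353  1.588 -0.     1.201 -0.93 ]
```

View pics/a1w.png

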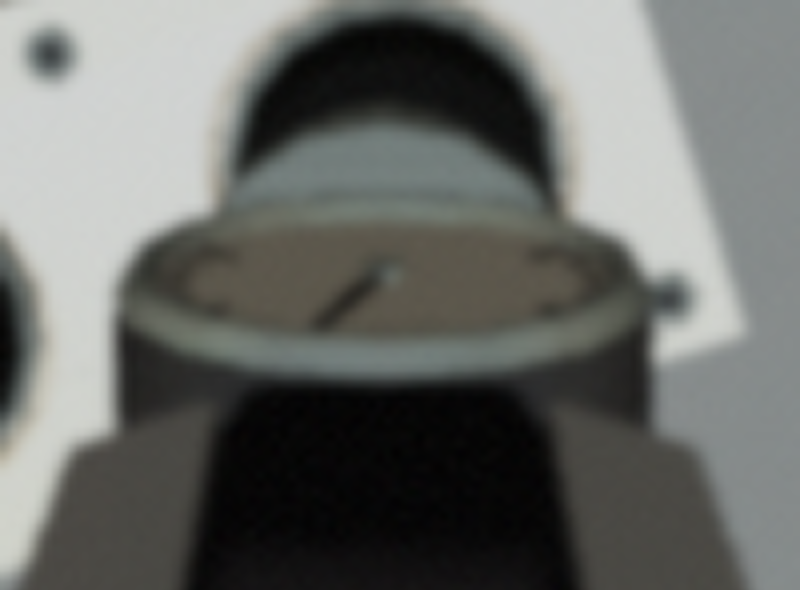

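View pics/a1s.png

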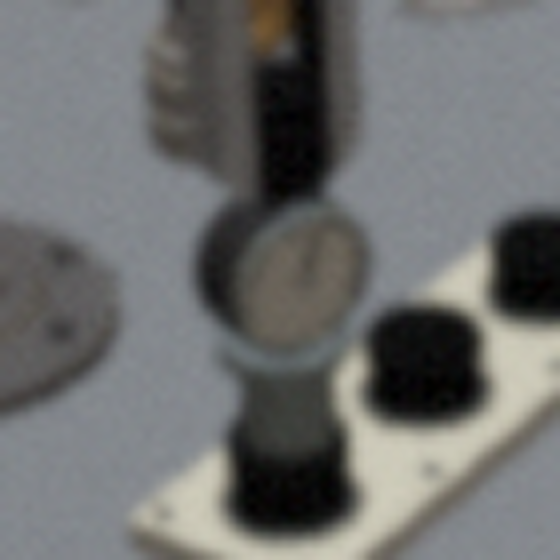

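>>> {"fn": "apply_moves", "kwargs": {"moves": [[-0.004, 0, 0, 0, 0, 0, -1], [-0.024, 0, 0, 0, 0, 0, -1], [0, -0.0283, 0.0098, 0, 0, 0, -1], [0, -0.0283, 0.0098, 0, 0, 0, -1], [0, -0.0283, 0.0099, 0, 0, 0, -1], [0, 0, 0, 0, 0, 0, -1], [0.01, 0, 0, 0, 0, 0, -1], [0, 0, 0, 0, 0, 0, -1], [0, 0, 0, 0, 0, 0, -1], [0, 0, 0, 0, 0, 0, -1]]}}

```text
clock: 12.82
tcp_pos: [0.5664, 0.0272, 0.2403]
orientation: [0.676, 0.207, 0.676, -0.207]
wrist_force: [-0.3, 0.4, -2.4]
finger_gap: 0.0236
```

```bash
python3 look.py a2 .5662 .027
```

```text
t 12.82 tcp [0.5664 0.0272 0.2403] grasp [0.5664 0.0272 0.1619] F [-0.29  0.44 -2.41] T [ 0.025 -0.127  0.012] gap 0.0236
X [ 3.e-04 -0.e+00 -1.e+00] Y [5.602e-01 8.283e-01 1.000e-04] yawY 55.93 j [-0.075  0.305  1.623 -0.     1.213 -1.051]
t 12.93 tcp [0.5664 0.027  0.2404] grasp [0.5664 0.027  0.162 ] F [ 0.4   0.78 -2.84] T [-0.005 -0.17  -0.024] gap 0.0241
X [ 3.e-04 -1.e-04 -1.e+00] Y [5.604e-01 8.282e-01 1.000e-04] yawY 55.91 j [-0.075  0.305  1.623 -0.     1.213 -1.051]
```

View pics/a2w.png

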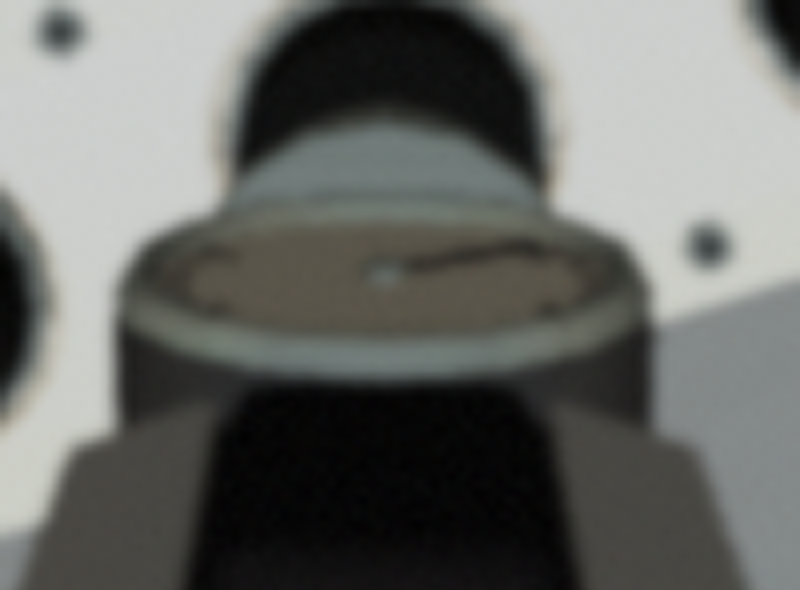

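View pics/a2s.png

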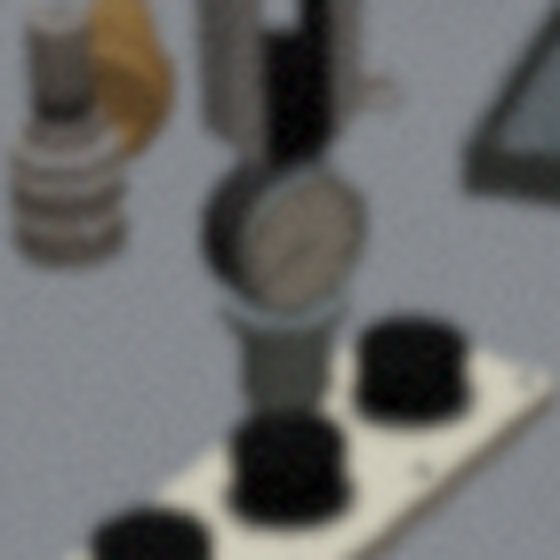

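>>> {"fn": "apply_moves", "kwargs": {"moves": [[0.005, 0, 0, 0, 0, 0, -1], [0.005, 0, 0, 0, 0, 0, -1], [0.002, 0, 0, 0, 0, 0, -1], [0.002, 0, 0, 0, 0, 0, -1], [0.001, 0, 0, 0, 0, 0, -1], [0, 0, 0, 0, 0, 0, -1], [0, 0, 0, 0, 0, 0, -1]]}}

```text
clock: 13.8
tcp_pos: [0.5662, 0.0267, 0.2284]
orientation: [0.676, 0.207, 0.676, -0.207]
wrist_force: [-1.4, 0.3, -1.7]
finger_gap: 0.0239
```

>>> {"fn": "apply_moves", "kwargs": {"moves": [[0.001, 0, 0, 0, 0, 0, -1], [0.001, 0, 0, 0, 0, 0, -1], [0, 0, 0, 0, 0, 0, -1], [0, 0, 0, 0, 0, 0, -1]]}}

```text
clock: 14.3
tcp_pos: [0.5662, 0.0267, 0.2267]
orientation: [0.676, 0.207, 0.676, -0.207]
wrist_force: [-1.5, -0.0, -0.5]
finger_gap: 0.0235
```

```bash
python3 look.py a3 .5662 .027
```

```text
t 14.3 tcp [0.5662 0.0267 0.2267] grasp [0.5662 0.0267 0.1483] F [-1.48 -0.01 -0.52] T [-0.064  0.074  0.031] gap 0.0235
X [ 0.e+00 -2.e-04 -1.e+00] Y [ 5.607e-01  8.280e-01 -1.000e-04] yawY 55.89 j [-0.075  0.316  1.643 -0.     1.182 -1.051]
t 14.4 tcp [0.5663 0.0267 0.2267] grasp [0.5663 0.0267 0.1483] F [-0.63 -0.41 -0.23] T [ 0.     0.106 -0.047] gap 0.0238
X [ 1.e-04 -2.e-04 -1.e+00] Y [ 5.608e-01  8.280e-01 -1.000e-04] yawY 55.89 j [-0.076  0.316  1.643 -0.     1.182 -1.051]
```

View pics/a3w.png

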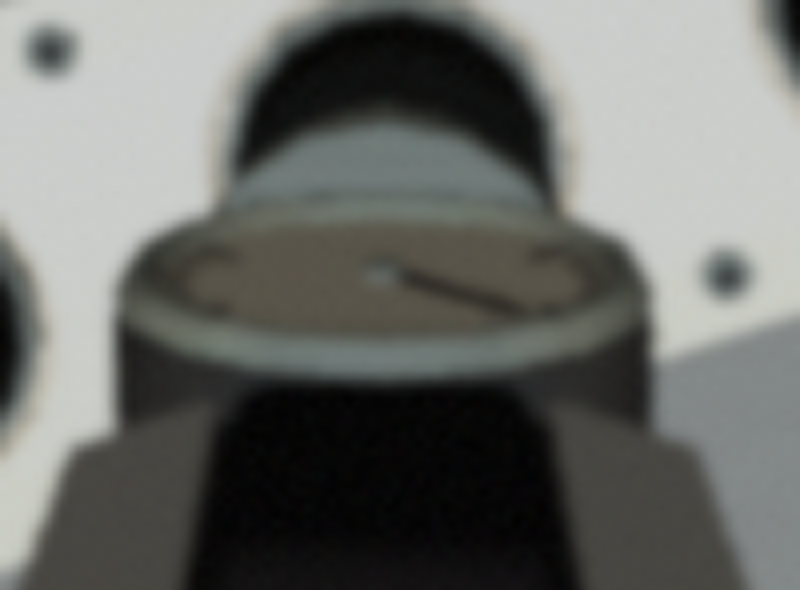

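>>> {"fn": "apply_moves", "kwargs": {"moves": [[0.001, 0, 0, 0, 0, 0, -1], [0.001, 0, 0, 0, 0, 0, -1], [0, 0, 0, 0, 0, 0, -1], [0, 0, 0, 0, 0, 0, -1]]}}

```text
clock: 14.9
tcp_pos: [0.5663, 0.0267, 0.225]
orientation: [0.676, 0.207, 0.676, -0.207]
wrist_force: [-1.7, 0.4, -0.7]
finger_gap: 0.0239
```

```bash
python3 look.py a4 .5662 .027
```

```text
t 14.9 tcp [0.5663 0.0267 0.225 ] grasp [0.5663 0.0267 0.1466] F [-1.71  0.36 -0.66] T [-0.029  0.113 -0.019] gap 0.0239
X [ 0.e+00 -1.e-04 -1.e+00] Y [ 5.608e-01  8.280e-01 -1.000e-04] yawY 55.89 j [-0.076  0.318  1.646 -0.     1.178 -1.051]
t 15.0 tcp [0.5662 0.0268 0.2251] grasp [0.5662 0.0267 0.1467] F [-1.19 -1.29 -0.44] T [-0.095  0.129 -0.012] gap 0.0238
X [-0.e+00 -1.e-04 -1.e+00] Y [ 5.607e-01  8.280e-01 -1.000e-04] yawY 55.9 j [-0.075  0.318  1.646 -0.     1.178 -1.051]
```

View pics/a4w.png

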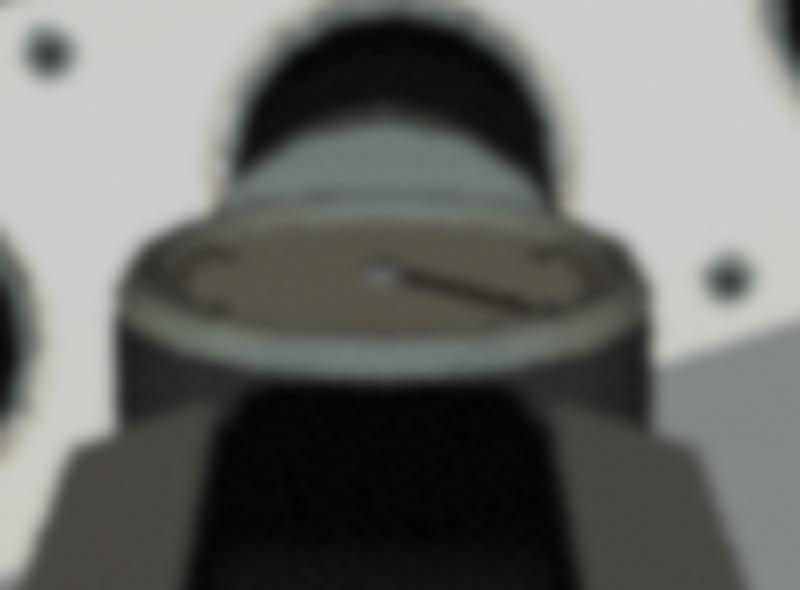

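>>> {"fn": "apply_moves", "kwargs": {"moves": [[0.0005, 0, 0, 0, 0, 0, -1], [0, 0, 0, 0, 0, 0, -1], [0, 0, 0, 0, 0, 0, -1]]}}

```text
clock: 15.38
tcp_pos: [0.5662, 0.0267, 0.2247]
orientation: [0.676, 0.207, 0.676, -0.207]
wrist_force: [-1.2, -0.4, 0.1]
finger_gap: 0.0237
```

>>> {"fn": "apply_moves", "kwargs": {"moves": [[0.0003, 0, 0, 0, 0, 0, -1], [0, 0, 0, 0, 0, 0, -1], [0, 0, 0, 0, 0, 0, -1]]}}

```text
clock: 15.75
tcp_pos: [0.5662, 0.0267, 0.2244]
orientation: [0.676, 0.207, 0.676, -0.207]
wrist_force: [-0.7, -0.8, 1.7]
finger_gap: 0.0238
```

>>> {"fn": "apply_moves", "kwargs": {"moves": [[0.0003, 0, 0, 0, 0, 0, -1], [0, 0, 0, 0, 0, 0, -1], [0, 0, 0, 0, 0, 0, -1]]}}

```text
clock: 16.12
tcp_pos: [0.5662, 0.0267, 0.2242]
orientation: [0.676, 0.207, 0.676, -0.207]
wrist_force: [-1.3, 0.4, -0.8]
finger_gap: 0.024
```

>>> {"fn": "apply_moves", "kwargs": {"moves": [[0.0003, 0, 0, 0, 0, 0, -1], [0, 0, 0, 0, 0, 0, -1], [0, 0, 0, 0, 0, 0, -1]]}}

```text
clock: 16.5
tcp_pos: [0.5662, 0.0267, 0.2239]
orientation: [0.676, 0.207, 0.676, -0.207]
wrist_force: [-0.5, -0.7, -1.0]
finger_gap: 0.0237
```

```bash
python3 look.py a5 .5662 .027
```

```text
t 16.5 tcp [0.5662 0.0267 0.2239] grasp [0.5662 0.0267 0.1455] F [-0.54 -0.73 -0.96] T [-0.149  0.163 -0.063] gap 0.0237
X [ 0.e+00 -1.e-04 -1.e+00] Y [ 0.5608  0.828  -0.    ] yawY 55.89 j [-0.076  0.318  1.647 -0.     1.176 -1.051]
t 16.6 tcp [0.5662 0.0268 0.2239] grasp [0.5663 0.0267 0.1455] F [-0.98 -0.12  0.79] T [-0.073  0.153 -0.028] gap 0.0237
X [ 0.e+00 -1.e-04 -1.e+00] Y [ 5.607e-01  8.280e-01 -1.000e-04] yawY 55.89 j [-0.075  0.318  1.647 -0.     1.176 -1.051]
```

View pics/a5s.png

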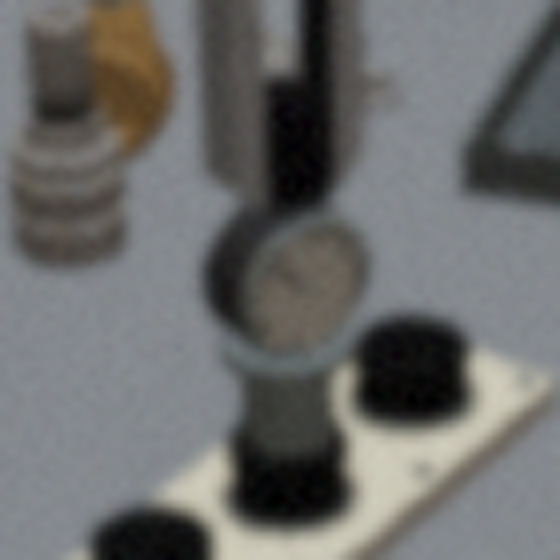

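>>> {"fn": "apply_moves", "kwargs": {"moves": [[0.0004, 0, 0, 0, 0, 0, -1], [0, 0, 0, 0, 0, 0, -1], [0, 0, 0, 0, 0, 0, -1]]}}

```text
clock: 16.98
tcp_pos: [0.5662, 0.0268, 0.2236]
orientation: [0.676, 0.207, 0.676, -0.207]
wrist_force: [0.4, -0.4, 0.1]
finger_gap: 0.024
```

>>> {"fn": "apply_moves", "kwargs": {"moves": [[0.0003, 0, 0, 0, 0, 0, -1], [0, 0, 0, 0, 0, 0, -1], [0, 0, 0, 0, 0, 0, -1]]}}

```text
clock: 17.35
tcp_pos: [0.5662, 0.0268, 0.2234]
orientation: [0.676, 0.207, 0.676, -0.207]
wrist_force: [-0.6, -0.5, 0.0]
finger_gap: 0.0234
```

>>> {"fn": "apply_moves", "kwargs": {"moves": [[0.0003, 0, 0, 0, 0, 0, -1], [0, 0, 0, 0, 0, 0, -1], [0, 0, 0, 0, 0, 0, -1]]}}

```text
clock: 17.73
tcp_pos: [0.5662, 0.0267, 0.2232]
orientation: [0.676, 0.207, 0.676, -0.207]
wrist_force: [-0.7, -0.2, 0.4]
finger_gap: 0.0241
```

>>> {"fn": "apply_moves", "kwargs": {"moves": [[0.0003, 0, 0, 0, 0, 0, -1], [0, 0, 0, 0, 0, 0, -1], [0, 0, 0, 0, 0, 0, -1]]}}

```text
clock: 18.1
tcp_pos: [0.5662, 0.0267, 0.2231]
orientation: [0.676, 0.207, 0.676, -0.207]
wrist_force: [-1.5, -0.4, 2.7]
finger_gap: 0.0234
```

>>> {"fn": "apply_moves", "kwargs": {"moves": [[0.0003, 0, 0, 0, 0, 0, -1], [0, 0, 0, 0, 0, 0, -1], [0, 0, 0, 0, 0, 0, -1]]}}

```text
clock: 18.48
tcp_pos: [0.5663, 0.0267, 0.223]
orientation: [0.676, 0.207, 0.676, -0.207]
wrist_force: [-1.9, -0.8, 6.1]
finger_gap: 0.0237
```

```bash
python3 look.py a6 .5662 .027
```

```text
t 18.48 tcp [0.5663 0.0267 0.223 ] grasp [0.5663 0.0267 0.1446] F [-1.91 -0.84  6.08] T [-0.122  0.431 -0.009] gap 0.0237
X [ 4.e-04 -2.e-04 -1.e+00] Y [5.608e-01 8.280e-01 1.000e-04] yawY 55.89 j [-0.076  0.319  1.649 -0.     1.173 -1.051]
t 18.57 tcp [0.5663 0.0267 0.2229] grasp [0.5663 0.0267 0.1445] F [-0.93 -0.09  5.03] T [-0.15   0.483 -0.019] gap 0.0236
X [ 3.e-04 -2.e-04 -1.e+00] Y [0.5608 0.828  0.    ] yawY 55.89 j [-0.076  0.319  1.649 -0.     1.173 -1.051]
```

View pics/a6w.png

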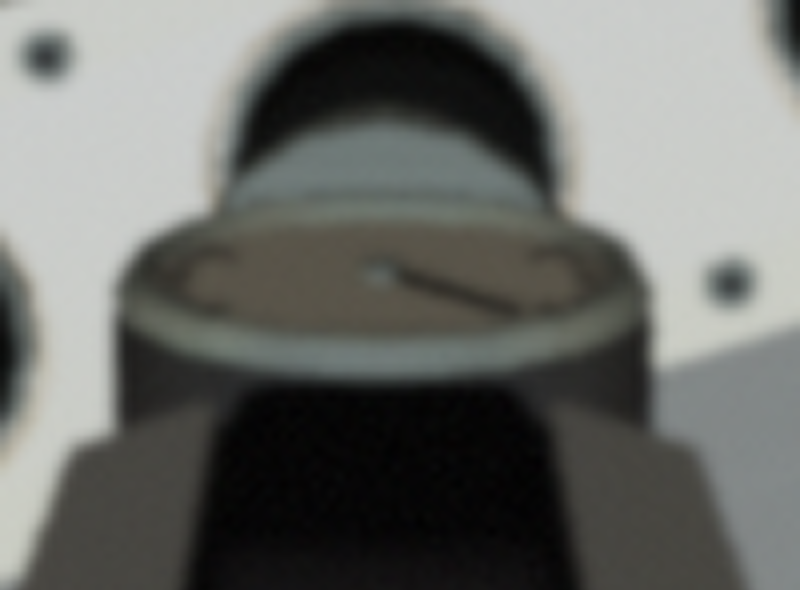

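>>> {"fn": "apply_moves", "kwargs": {"moves": [[0.0001, 0, 0, 0, 0, 0, -1], [0, 0, 0, 0, 0, 0, -1], [0, 0, 0, 0, 0, 0, -1], [0, 0, 0, 0, 0, 0, -1], [0, 0, 0, 0, 0, 0, -1]]}}

```text
clock: 19.2
tcp_pos: [0.5663, 0.0267, 0.2229]
orientation: [0.676, 0.207, 0.676, -0.207]
wrist_force: [-1.8, -0.3, 5.4]
finger_gap: 0.0238
```

>>> {"fn": "apply_moves", "kwargs": {"moves": [[0, 0, 0, 0, 0, 0, -1], [0, 0, 0, 0, 0, 0, -1], [0, 0, 0, 0, 0, 0, -1]]}}

```text
clock: 19.58
tcp_pos: [0.5663, 0.0267, 0.2229]
orientation: [0.676, 0.207, 0.676, -0.207]
wrist_force: [-2.1, -0.8, 6.1]
finger_gap: 0.024
```

>>> {"fn": "apply_moves", "kwargs": {"moves": [[0, 0, 0, 0, 0, 0, -1], [0, 0, 0, 0, 0, 0, -1]]}}

```text
clock: 19.82
tcp_pos: [0.5663, 0.0267, 0.2229]
orientation: [0.676, 0.207, 0.676, -0.207]
wrist_force: [-1.6, -0.2, 6.3]
finger_gap: 0.0236
```

```bash
python3 look.py a7 .5662 .027
```

```text
t 19.82 tcp [0.5663 0.0267 0.2229] grasp [0.5663 0.0267 0.1445] F [-1.59 -0.16  6.32] T [-0.089  0.433 -0.018] gap 0.0236
X [ 4.e-04 -2.e-04 -1.e+00] Y [0.5607 0.828  0.    ] yawY 55.9 j [-0.075  0.319  1.649 -0.     1.173 -1.051]
t 19.93 tcp [0.5663 0.0267 0.2229] grasp [0.5663 0.0267 0.1445] F [-1.88  0.57  5.92] T [-0.121  0.426 -0.032] gap 0.0239
X [ 3.e-04 -2.e-04 -1.e+00] Y [0.5608 0.828  0.    ] yawY 55.89 j [-0.076  0.319  1.649 -0.     1.173 -1.051]
```

View pics/a7s.png

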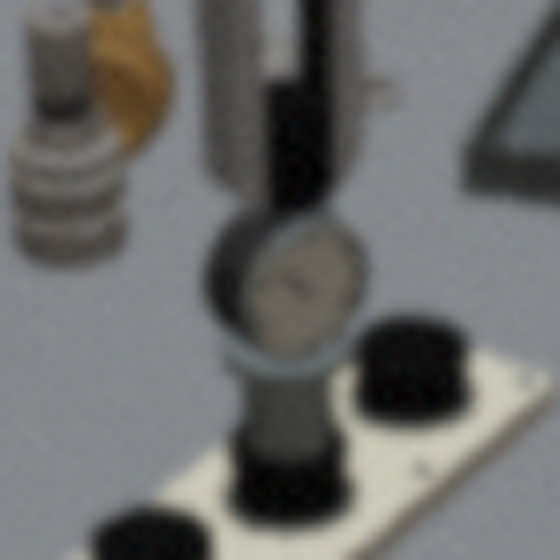

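>>> {"fn": "apply_moves", "kwargs": {"moves": [[-0.003, 0, 0, 0, 0, 0, -1], [-0.025, 0, 0, 0, 0, 0, -1], [-0.04, 0, 0, 0, 0, 0, -1], [-0.0195, 0, 0, 0, 0, 0, -1], [0, 0.0435, -0.0304, 0, 0, 0, -1], [0, 0.0435, -0.0304, 0, 0, 0, -1], [0, 0.0435, -0.0304, 0, 0, 0, -1], [0, 0.0435, -0.0304, 0, 0, 0, -1], [0, 0.0435, -0.0304, 0, 0, 0, -1], [0, 0.0435, -0.0304, 0, 0, 0, -1], [0, 0, 0, 0, 0, 0, -1], [0, 0, 0, 0, 0, 0, -1], [0, 0, 0, 0, 0, 0, -1], [0, 0, 0, 0, 0, 0, -1]]}}

```text
clock: 21.68
tcp_pos: [0.5627, 0.2805, 0.2925]
orientation: [0.676, 0.208, 0.676, -0.208]
wrist_force: [-0.4, -0.1, -1.7]
finger_gap: 0.024
```

```bash
python3 look.py b1 .562 .281
python3 - <<'E'
import cv2
from h import *
a=get_image('side')[:,:,::-1]
cv2.imwrite('pics/s8.png',cv2.resize(a[200:320,200:320],None,fx=5,fy=5,interpolation=cv2.INTER_CUBIC)[:600])
st()
E
```

```text
t 21.68 tcp [0.5627 0.2805 0.2925] grasp [0.5627 0.2804 0.2141] F [-0.36 -0.05 -1.67] T [-0.086 -0.145  0.047] gap 0.024
X [-0.e+00 -3.e-04 -1.e+00] Y [ 5.619e-01  8.272e-01 -2.000e-04] yawY 55.81 j [ 0.352  0.362  1.401 -0.     1.378 -0.622]
t 21.77 tcp [0.5627 0.2807 0.2927] grasp [0.5627 0.2807 0.2143] F [ 0.75  0.4  -1.93] T [-0.013 -0.106  0.01 ] gap 0.024
X [ 2.e-04 -1.e-04 -1.e+00] Y [5.617e-01 8.273e-01 1.000e-04] yawY 55.83 j [ 0.352  0.362  1.401 -0.     1.378 -0.622]
t 21.82 tcp [0.5626 0.2809 0.2927] grasp [0.5627 0.2809 0.2143] F [ 0.62 -0.05 -3.17] T [ 0.048 -0.102  0.002] gap 0.0237
X [ 2.e-04 -1.e-04 -1.e+00] Y [5.615e-01 8.275e-01 1.000e-04] yawY 55.84 j [ 0.352  0.362  1.401 -0.     1.378 -0.622]
```

View pics/b1w.png

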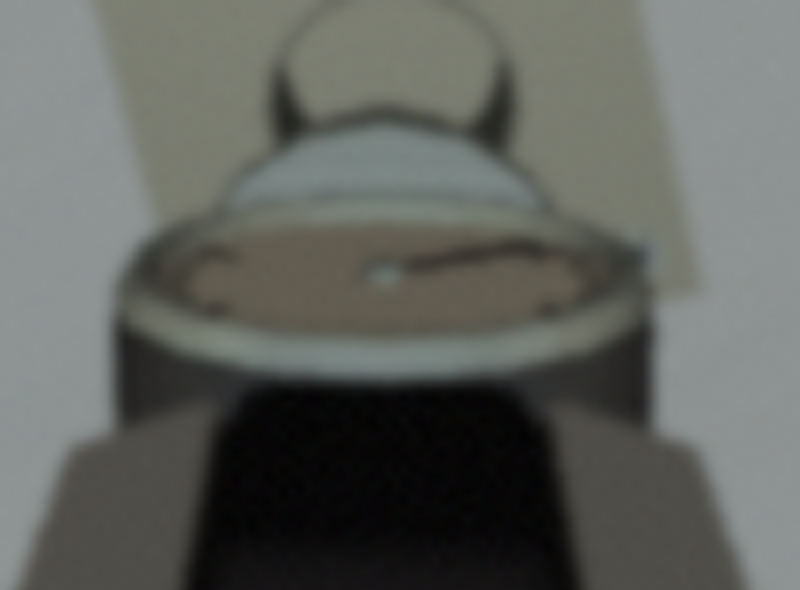

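View pics/s8.png

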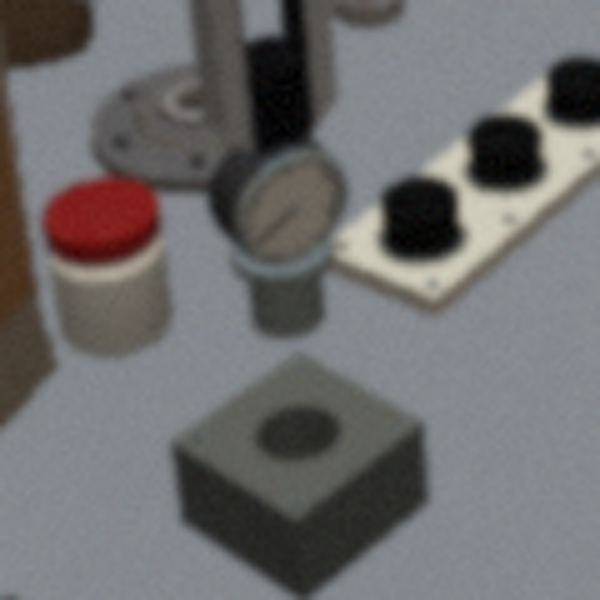

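Run:
```python
from h import *
for X in ([.5627,.2809,.1043],[.5630,.2806,.045],[.5627,.2809,.139]): print((proj('side',X)[0]-[200,200])*5+2)
```

```text
[291.13115367 319.1237428 ]
[301.74860872 431.59183157]
[284.34182509 249.18312717]
```

>>> {"fn": "apply_moves", "kwargs": {"moves": [[0.03, 0, 0, 0, 0, 0, -1], [0.03, 0, 0, 0, 0, 0, -1], [0.01, 0, 0, 0, 0, 0, -1], [0, 0, 0, 0, 0, 0, -1], [0.005, 0, 0, 0, 0, 0, -1], [0.005, 0, 0, 0, 0, 0, -1], [0, 0, 0, 0, 0, 0, -1]]}}

```text
clock: 22.7
tcp_pos: [0.5624, 0.2814, 0.2285]
orientation: [0.676, 0.207, 0.676, -0.207]
wrist_force: [0.5, -0.3, -1.7]
finger_gap: 0.0238
```

>>> {"fn": "apply_moves", "kwargs": {"moves": [[0.005, 0, 0, 0, 0, 0, -1], [0.005, 0, 0, 0, 0, 0, -1], [0.005, 0, 0, 0, 0, 0, -1], [0, 0, 0, 0, 0, 0, -1], [0, 0, 0, 0, 0, 0, -1]]}}

```text
clock: 23.32
tcp_pos: [0.5626, 0.2815, 0.2166]
orientation: [0.676, 0.207, 0.676, -0.207]
wrist_force: [-0.3, -0.2, -3.0]
finger_gap: 0.0237
```

>>> {"fn": "apply_moves", "kwargs": {"moves": [[0.005, 0, 0, 0, 0, 0, -1], [0.005, 0, 0, 0, 0, 0, -1], [0.004, 0, 0, 0, 0, 0, -1], [0, 0, 0, 0, 0, 0, -1], [0, 0, 0, 0, 0, 0, -1]]}}

```text
clock: 23.95
tcp_pos: [0.5626, 0.2815, 0.2054]
orientation: [0.676, 0.207, 0.676, -0.207]
wrist_force: [0.8, 0.2, -2.0]
finger_gap: 0.0235
```

>>> {"fn": "apply_moves", "kwargs": {"moves": [[0.001, 0, 0, 0, 0, 0, -1], [0.001, 0, 0, 0, 0, 0, -1], [0, 0, 0, 0, 0, 0, -1], [0, 0, 0, 0, 0, 0, -1]]}}

```text
clock: 24.45
tcp_pos: [0.5625, 0.2815, 0.2038]
orientation: [0.676, 0.207, 0.676, -0.207]
wrist_force: [1.0, 0.5, -3.0]
finger_gap: 0.0237
```

```bash
python3 look.py b2 .562 .281
```

```text
t 24.45 tcp [0.5625 0.2815 0.2038] grasp [0.5625 0.2814 0.1254] F [ 0.99  0.46 -3.03] T [ 0.056 -0.108  0.022] gap 0.0237
X [ 1.e-04 -1.e-04 -1.e+00] Y [ 0.5608  0.828  -0.    ] yawY 55.89 j [ 0.353  0.422  1.535 -0.     1.185 -0.622]
t 24.55 tcp [0.5625 0.2814 0.2038] grasp [0.5625 0.2814 0.1254] F [ 0.25  0.81 -2.36] T [-0.008 -0.118 -0.016] gap 0.0239
X [ 1.e-04 -1.e-04 -1.e+00] Y [0.5608 0.8279 0.    ] yawY 55.89 j [ 0.353  0.422  1.535 -0.     1.185 -0.622]
```

View pics/b2s.png

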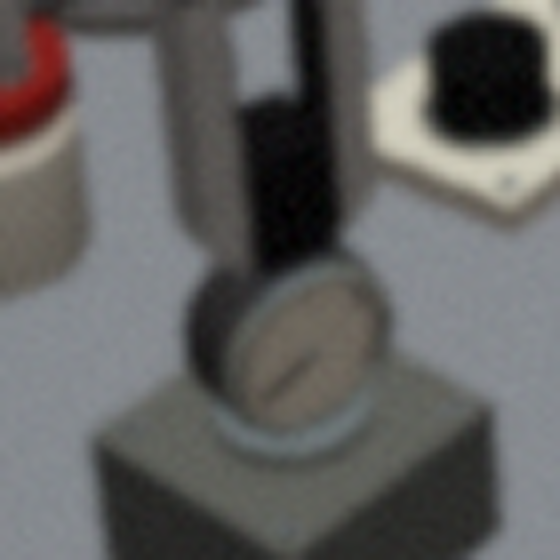

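>>> {"fn": "apply_moves", "kwargs": {"moves": [[0.0005, 0, 0, 0, 0, 0, -1], [0.0003, 0, 0, 0, 0, 0, -1], [0, 0, 0, 0, 0, 0, -1], [0, 0, 0, 0, 0, 0, -1]]}}

```text
clock: 25.05
tcp_pos: [0.5625, 0.2815, 0.2034]
orientation: [0.676, 0.207, 0.676, -0.207]
wrist_force: [-0.7, 0.2, -0.3]
finger_gap: 0.0239
```

>>> {"fn": "apply_moves", "kwargs": {"moves": [[0, 0, 0, 0, 0, 0, -0.4], [0, 0, 0, 0, 0, 0, -0.3], [0, 0, 0, 0, 0, 0, 0], [0, 0, 0, 0, 0, 0, 0.5], [0, 0, 0, 0, 0, 0, 1], [0, 0, 0, 0, 0, 0, 1], [0, 0, 0, 0, 0, 0, 1], [0, 0, 0, 0, 0, 0, 1]]}}

```text
clock: 26.05
tcp_pos: [0.5625, 0.2815, 0.2031]
orientation: [0.676, 0.207, 0.676, -0.207]
wrist_force: [0.4, 0.2, 0.1]
finger_gap: 0.0893
```

>>> {"fn": "apply_moves", "kwargs": {"moves": [[-0.03, 0, 0, 0, 0, 0, 1], [-0.06, 0, 0, 0, 0, 0, 1], [-0.03, 0, 0, 0, 0, 0, 1], [0, 0, 0, 0, 0, 0, 1]]}}

```text
clock: 26.55
tcp_pos: [0.5633, 0.2818, 0.3013]
orientation: [0.677, 0.208, 0.675, -0.206]
wrist_force: [-0.9, -0.3, -0.8]
finger_gap: 0.0943
```

```bash
python3 look.py b3 .562 .281
python3 - <<'E'
from h import *
cv2.imwrite('pics/w9.png',get_image('wrist')[:,:,::-1])
E
```

```text
t 26.55 tcp [0.5633 0.2818 0.3013] grasp [0.5637 0.2819 0.2229] F [-0.93 -0.34 -0.81] T [ 0.003 -0.107  0.037] gap 0.0943
X [ 0.0046  0.0016 -1.    ] Y [0.5607 0.828  0.0039] yawY 55.89 j [ 0.353  0.357  1.387 -0.     1.392 -0.622]
t 26.65 tcp [0.5621 0.2813 0.2982] grasp [0.562  0.2813 0.2198] F [0.15 0.09 0.16] T [ 0.004 -0.116 -0.039] gap 0.0939
X [-1.2e-03 -5.0e-04 -1.0e+00] Y [ 0.5608  0.828  -0.0011] yawY 55.89 j [ 0.353  0.36   1.391 -0.     1.392 -0.622]
```

View pics/b3s.png

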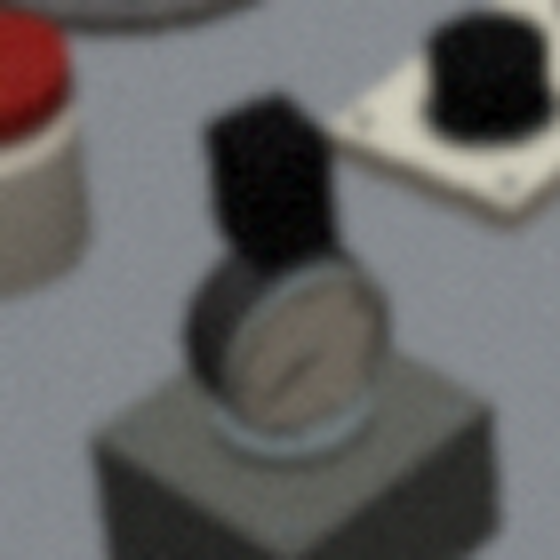

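View pics/w9.png

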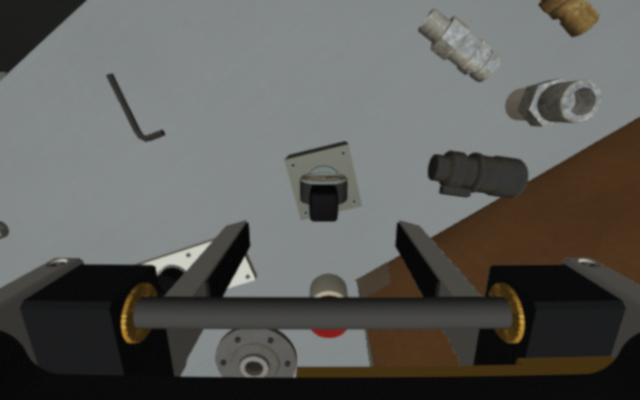

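>>> {"fn": "apply_moves", "kwargs": {"moves": [[0, -0.0434, 0.0304, 0, 0, 0, 1], [0, -0.0434, 0.0304, 0, 0, 0, 1], [0, -0.0434, 0.0304, 0, 0, 0, 1], [0, -0.0434, 0.0303, 0, 0, 0, 1], [0, -0.0434, 0.0303, 0, 0, 0, 1], [0, -0.0434, 0.0303, 0, 0, 0, 1], [0, 0, 0, 0.0281, 0, 0, 1], [0, 0, 0, 0.0281, 0, 0, 1], [0, 0, 0, 0.0281, 0, 0, 1], [0, 0, 0, 0.0281, 0, 0, 1], [0, 0, 0, 0.0281, 0, 0, 1], [0, 0, 0, 0.0281, 0, 0, 1], [0, 0, 0, 0.0281, 0, 0, 1], [0.04, 0, 0, 0, 0, 0, 1], [0.04, 0, 0, 0, 0, 0, 1], [0, 0, 0, 0, 0, 0, 1], [0, 0, 0, 0, 0, 0, 1]]}}

```text
clock: 28.82
tcp_pos: [0.5665, 0.0273, 0.2352]
orientation: [-0.431, -0.561, -0.431, 0.561]
wrist_force: [0.6, 0.7, 0.3]
finger_gap: 0.0938
```

Run:
```python
from h import *
import pickle
st()
w=get_image('wrist')[:,:,::-1]
p=camera_params('wrist');pickle.dump(p,open('w10.pkl','wb'))
cv2.imwrite('pics/w10.png',w)
a=get_image('side')[:,:,::-1]
cv2.imwrite('pics/s10.png',cv2.resize(a[160:300,230:380],None,fx=4,fy=4,interpolation=cv2.INTER_CUBIC))
st()
```

```text
t 28.82 tcp [0.5665 0.0273 0.2352] grasp [0.5665 0.0273 0.1568] F [0.56 0.74 0.26] T [-0.052 -0.053 -0.018] gap 0.0938
X [-2.e-04 -1.e-04 -1.e+00] Y [ 9.663e-01 -2.575e-01 -2.000e-04] yawY -14.92 j [-0.075  0.31   1.63  -0.     1.202  0.186]
t 28.93 tcp [0.567  0.0273 0.2362] grasp [0.5672 0.0272 0.1578] F [-0.54  0.01  0.16] T [-0.047 -0.041 -0.028] gap 0.0942
X [ 2.1e-03 -2.0e-04 -1.0e+00] Y [ 0.9663 -0.2574  0.0021] yawY -14.92 j [-0.074  0.309  1.629 -0.     1.202  0.186]
```

View pics/w10.png

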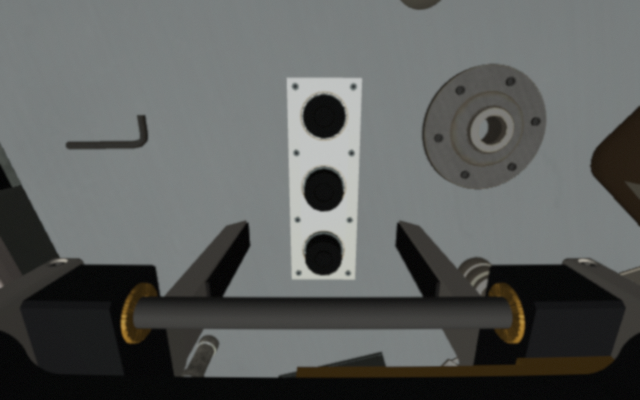

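View pics/s10.png

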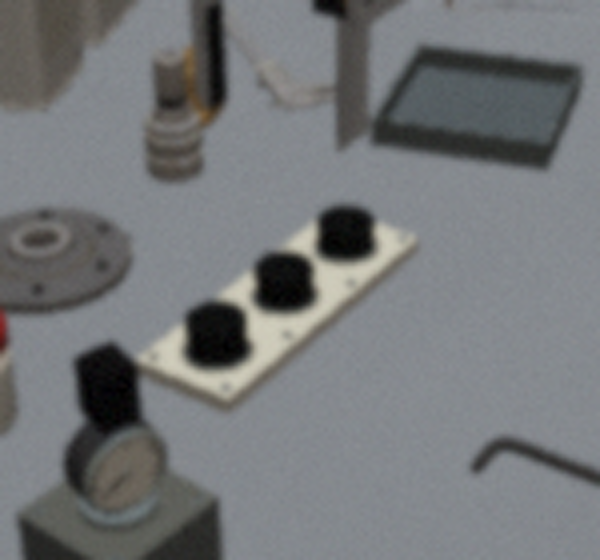

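Run:
```python
from h import *
import pickle
p=pickle.load(open('w10.pkl','rb'))
print(ray('wrist',(324,188.5),.0346,p),ray('wrist',(324,115.5),.035,p),ray('wrist',(323.5,253),.035,p))
a=cv2.imread('pics/w10.png')[80:275,280:370]
a=np.clip(a.astype(float)*3,0,255).astype(np.uint8)
cv2.imwrite('pics/w10z.png',cv2.resize(a,None,fx=3,fy=3,interpolation=cv2.INTER_CUBIC))
T=[ray('top',c,.024) for c in [(403,185),(461,185),(462,243),(403.5,242.5)]]
print(np.round(T,4),np.mean(T,0))
```

```text
[0.56871493 0.03081529 0.0346    ] [0.58630791 0.09734982 0.035     ] [ 0.55072968 -0.03518068  0.035     ]
[[ 0.5799 -0.2023  0.024 ]
 [ 0.583  -0.3425  0.024 ]
 [ 0.4452 -0.3448  0.024 ]
 [ 0.4446 -0.2043  0.024 ]] [ 0.51317656 -0.27347383  0.024     ]
```

View pics/w10z.png

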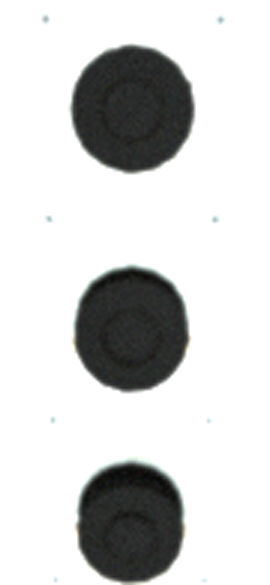

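>>> {"fn": "apply_moves", "kwargs": {"moves": [[0.04, 0, 0, 0, 0, 0, 1], [0.04, 0, 0, 0, 0, 0, 1], [0.035, 0, 0, 0, 0, 0, 1], [0.02, 0, 0, 0, 0, 0, 1], [0, 0, 0, 0, 0, 0, 1], [0, 0, 0, 0, 0, 0, 1], [0, 0, 0, 0, 0, 0, 1]], "force": 15}}

```text
clock: 29.8
tcp_pos: [0.5671, 0.0272, 0.1284]
orientation: [0.431, 0.561, 0.43, -0.56]
wrist_force: [0.2, -0.1, 0.4]
finger_gap: 0.0942
```

Run:
```python
from h import *
st()
cv2.imwrite('pics/w11.png',get_image('wrist')[:,:,::-1])
```

```text
t 29.8 tcp [0.5671 0.0272 0.1284] grasp [0.5673 0.0272 0.05  ] F [ 0.2  -0.07  0.38] T [-0.001 -0.041  0.011] gap 0.0942
X [ 2.5e-03 -3.0e-04 -1.0e+00] Y [ 0.9663 -0.2574  0.0025] yawY -14.92 j [-0.075  0.414  1.77  -0.     0.955  0.186]
```

View pics/w11.png

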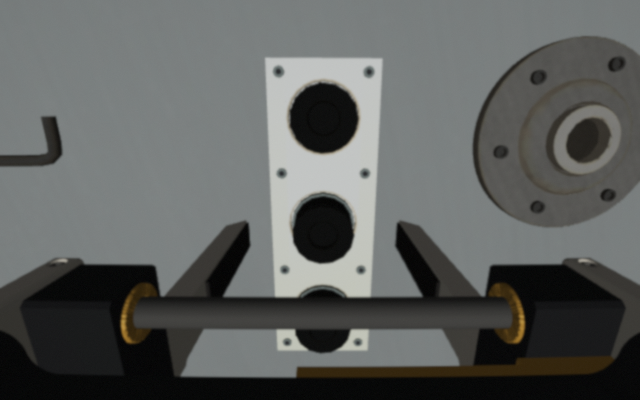

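Run:
```python
from h import *
print(ray('wrist',(323,234),.0346),ray('wrist',(324,119),.035), ray('wrist',(322,325),.035)); st()
```

```text
[0.5668243  0.02859973 0.0346    ] [0.5853632  0.09626975 0.035     ] [ 0.54896007 -0.03605499  0.035     ]
t 29.85 tcp [0.5669 0.0272 0.1282] grasp [0.5671 0.0272 0.0498] F [ 0.1   0.   -0.03] T [-0.054 -0.052 -0.049] gap 0.094
X [ 2.1e-03 -3.0e-04 -1.0e+00] Y [ 0.9663 -0.2575  0.0021] yawY -14.92 j [-0.075  0.414  1.771 -0.     0.955  0.186]
```

>>> {"fn": "apply_moves", "kwargs": {"moves": [[0.01, 0, 0, 0, 0, 0, 1], [0.01, 0, 0, 0, 0, 0, 1], [0, 0, 0, 0, 0, 0, 0.2], [0, 0, 0, 0, 0, 0, 0.2], [0, 0, 0, 0, 0, 0, 0], [0, 0, 0, 0, 0, 0, -0.1], [0, 0, 0, 0, 0, 0, -0.3], [0, 0, 0, 0, 0, 0, -1], [0, 0, 0, 0, 0, 0, -1], [0, 0, 0, 0, 0, 0, -1], [0, 0, 0, 0, 0, 0, -1]], "force": 20}}

```text
clock: 31.22
tcp_pos: [0.5665, 0.0273, 0.1112]
orientation: [0.431, 0.561, 0.431, -0.561]
wrist_force: [-0.1, -1.3, 0.0]
finger_gap: 0.0396
```

Run:
```python
from h import *
st()
```

```text
t 31.23 tcp [0.5665 0.0273 0.1112] grasp [0.5666 0.0272 0.0328] F [-0.07 -1.26  0.  ] T [-0.019 -0.166 -0.067] gap 0.0396
X [ 5.e-04 -2.e-04 -1.e+00] Y [ 9.663e-01 -2.575e-01  6.000e-04] yawY -14.92 j [-0.075  0.434  1.789 -0.     0.918  0.186]
```

>>> {"fn": "apply_moves", "kwargs": {"moves": [[-0.01, 0, 0, 0, 0, 0, -1], [-0.03, 0, 0, 0, 0, 0, -1], [-0.04, 0, 0, 0, 0, 0, -1], [-0.02, 0, 0, 0, 0, 0, -1], [0, 0.0048, 0.0545, 0, 0, 0, -1], [0, 0.0048, 0.0545, 0, 0, 0, -1], [0, 0.0048, 0.0545, 0, 0, 0, -1], [0, 0.0048, 0.0545, 0, 0, 0, -1], [0, 0.0048, 0.0545, 0, 0, 0, -1], [0, 0.0048, 0.0545, 0, 0, 0, -1], [0, 0.0048, 0.0545, 0, 0, 0, -1], [0, 0, 0, 0, 0, 0, -1], [0, 0, 0, 0, 0, 0, -1]]}}

```text
clock: 32.85
tcp_pos: [0.5132, -0.2739, 0.1907]
orientation: [0.43, 0.561, 0.431, -0.561]
wrist_force: [0.1, -0.2, -1.2]
finger_gap: 0.0389
```

Run:
```python
from h import *
st()
cv2.imwrite('pics/w12.png',get_image('wrist')[:,:,::-1])
a=get_image('side')[:,:,::-1]
cv2.imwrite('pics/s12.png',cv2.resize(a[120:270,260:420],None,fx=4,fy=4,interpolation=cv2.INTER_CUBIC))
st()
```

```text
t 32.85 tcp [ 0.5132 -0.2739  0.1907] grasp [ 0.5131 -0.2737  0.1123] F [ 0.1  -0.22 -1.22] T [-0.031 -0.08  -0.032] gap 0.0389
X [-0.0013  0.0017 -1.    ] Y [ 0.9661 -0.2581 -0.0017] yawY -14.96 j [-6.100e-01  3.690e-01  1.660e+00  1.000e-03  1.115e+00 -3.490e-01]
t 32.95 tcp [ 0.5135 -0.2732  0.1909] grasp [ 0.5135 -0.2732  0.1125] F [ 0.91 -0.22 -2.27] T [ 0.009 -0.073 -0.025] gap 0.0395
X [-8.0e-04  1.1e-03 -1.0e+00] Y [ 0.9665 -0.2566 -0.0011] yawY -14.87 j [-0.609  0.368  1.66   0.     1.115 -0.35 ]
```

View pics/w12.png

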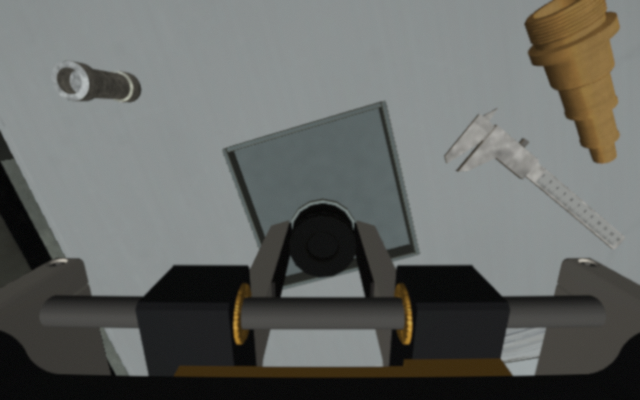

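View pics/s12.png

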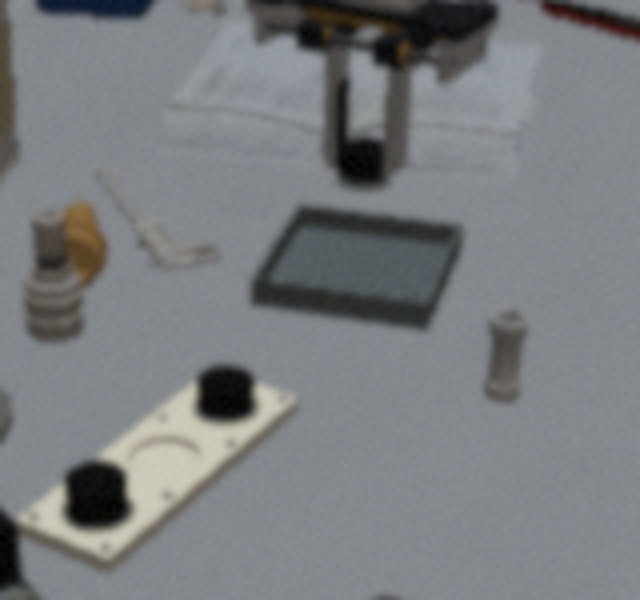

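Run:
```python
from h import *
p=camera_params('wrist')
A=[ray('wrist',c,.024,p) for c in [(224,150),(385,102),(418,252)]]
print(np.round(A,4),(A[0]+A[2])/2); st()
```

```text
[[ 0.4452 -0.2081  0.024 ]
 [ 0.5819 -0.2049  0.024 ]
 [ 0.5843 -0.3404  0.024 ]] [ 0.51473775 -0.27422594  0.024     ]
t 32.95 tcp [ 0.5135 -0.2732  0.1909] grasp [ 0.5135 -0.2732  0.1125] F [ 0.91 -0.22 -2.27] T [ 0.009 -0.073 -0.025] gap 0.0395
X [-8.0e-04  1.1e-03 -1.0e+00] Y [ 0.9665 -0.2566 -0.0011] yawY -14.87 j [-0.609  0.368  1.66   0.     1.115 -0.35 ]
```

>>> {"fn": "apply_moves", "kwargs": {"moves": [[0.03, 0, 0, 0, 0, 0, -1], [0.035, 0, 0, 0, 0, 0, -1], [0.025, 0, 0, 0, 0, 0, -1], [0.01, 0, 0, 0, 0, 0, -1], [0, 0, 0, 0, 0, 0, -1], [0, 0, 0, 0, 0, 0, -1]]}}

```text
clock: 33.7
tcp_pos: [0.5143, -0.2746, 0.1121]
orientation: [0.432, 0.561, 0.43, -0.56]
wrist_force: [0.8, 0.9, -0.8]
finger_gap: 0.0392
```

>>> {"fn": "apply_moves", "kwargs": {"moves": [[0.001, 0, 0, 0, 0, 0, -1], [0.001, 0, 0, 0, 0, 0, -1], [0.001, 0, 0, 0, 0, 0, -1], [0, 0, 0, 0, 0, 0, -1], [0, 0, 0, 0, 0, 0, -1]]}}

```text
clock: 34.33
tcp_pos: [0.5137, -0.2746, 0.1087]
orientation: [-0.431, -0.561, -0.431, 0.561]
wrist_force: [-0.1, 0.5, -1.9]
finger_gap: 0.0393
```

>>> {"fn": "apply_moves", "kwargs": {"moves": [[0.0005, 0, 0, 0, 0, 0, -1], [0.0003, 0, 0, 0, 0, 0, -1], [0, 0, 0, 0, 0, 0, -1]]}}

```text
clock: 34.7
tcp_pos: [0.5137, -0.2746, 0.1083]
orientation: [-0.431, -0.561, -0.431, 0.561]
wrist_force: [-0.6, 0.0, -0.1]
finger_gap: 0.0394
```

Run:
```python
from h import *
st()
```

```text
t 34.7 tcp [ 0.5137 -0.2746  0.1083] grasp [ 0.5137 -0.2746  0.0299] F [-0.65  0.02 -0.12] T [-0.023  0.014  0.016] gap 0.0394
X [ 1.e-04 -2.e-04 -1.e+00] Y [ 9.663e-01 -2.574e-01  1.000e-04] yawY -14.92 j [-0.61   0.456  1.757 -0.     0.928 -0.35 ]
```

>>> {"fn": "apply_moves", "kwargs": {"moves": [[0, 0, 0, 0, 0, 0, 0], [0, 0, 0, 0, 0, 0, 0.2], [0, 0, 0, 0, 0, 0, 0.2], [0, 0, 0, 0, 0, 0, 0.2], [0, 0, 0, 0, 0, 0, 0.2], [-0.02, 0, 0, 0, 0, 0, 0.2], [-0.04, 0, 0, 0, 0, 0, 0.2], [-0.05, 0, 0, 0, 0, 0, 0.2], [-0.05, 0, 0, 0, 0, 0, 0.2], [0, 0, 0, 0, 0, 0, 0.2], [0, 0, 0, 0, 0, 0, 0.2]]}}

```text
clock: 36.08
tcp_pos: [0.5133, -0.2743, 0.2363]
orientation: [-0.431, -0.561, -0.431, 0.561]
wrist_force: [0.2, 0.4, -0.4]
finger_gap: 0.0566
```

Run:
```python
from h import *
st()
cv2.imwrite('pics/w13.png',get_image('wrist')[:,:,::-1])
a=get_image('side')[:,:,::-1]
cv2.imwrite('pics/s13.png',cv2.resize(a[150:320,210:400],None,fx=3.5,fy=3.5,interpolation=cv2.INTER_CUBIC))
st()
```

```text
t 36.08 tcp [ 0.5133 -0.2743  0.2363] grasp [ 0.5133 -0.2743  0.1579] F [ 0.21  0.43 -0.37] T [-0.013 -0.076  0.012] gap 0.0566
X [-1.e-04 -0.e+00 -1.e+00] Y [ 0.9663 -0.2575 -0.    ] yawY -14.92 j [-0.61   0.33   1.596 -0.     1.215 -0.35 ]
t 36.17 tcp [ 0.513  -0.2741  0.235 ] grasp [ 0.5128 -0.274   0.1566] F [0.03 0.11 0.68] T [-0.011 -0.105  0.022] gap 0.0563
X [-0.0021  0.0013 -1.    ] Y [ 0.9663 -0.2575 -0.0024] yawY -14.92 j [-0.61   0.331  1.597 -0.     1.215 -0.35 ]
```

View pics/w13.png

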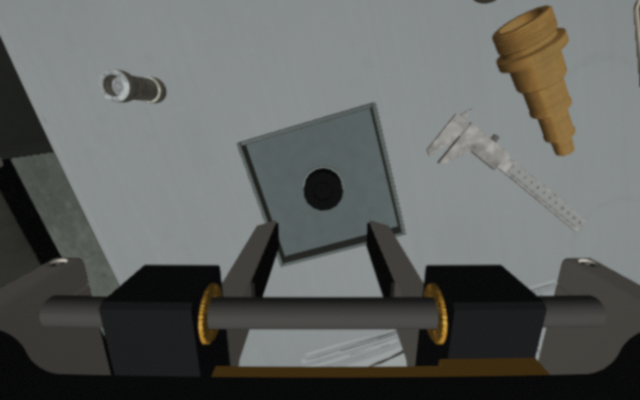

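View pics/s13.png

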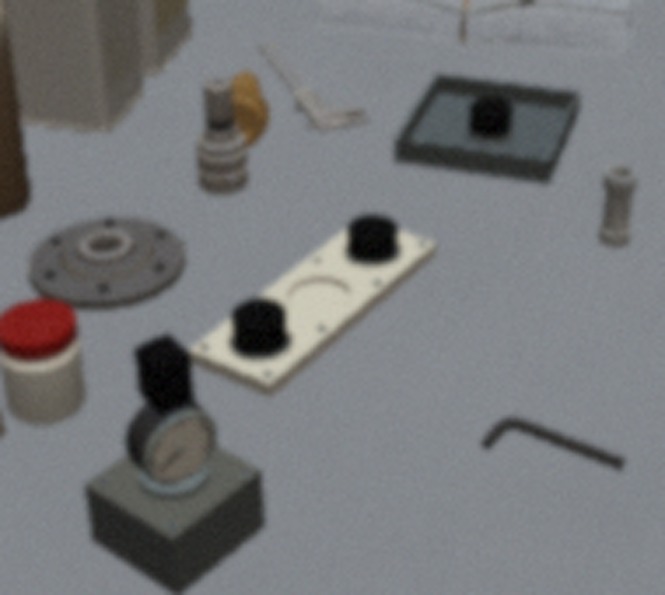

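Everything is where it should be: the buffer stands at the tray centre (wrist 323,189), the gauge is upright in its block, and the end buffers are in their nests. The gripper is clear.

```bash
python3 -c "
from rig import *
print(finish_job())"
```

```text
the job is handed in; nothing more can be done
None
```

The middle buffer (nest 2) was the perished one. It now stands upright in the middle of the grey tray, and the job was handed in at about 36 s. No verdict is reported, so the result below rests on my own readings.

- **Nest 1 (+y end):** the dial read about 59 with the foot not yet flush, at about 5 N. That is far above 30, so I took it as sound. I did not press it fully flush.
- **Nest 2 (middle):** the needle stayed at about 30 while the gauge went on sinking, which is the perished behaviour. I then held the foot flush at about 9 N for over a second, which is my estimate because the wrist force reading scatters by about 1 N.
- **Nest 3 (−y end):** not tested, since the perished buffer had already been found.

The gauge went back into its block at the height it was picked up from, and the dial fell back to 0. The last side picture shows it upright with its collar down on the block. The last pictures also show both other buffers in their nests, the bystanders in place and the gripper clear of everything. No check failed or disagreed, but I did not measure the dent depth or how far the sound buffers may have moved.

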